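# Pack up and wind the sample lift to the height gauge

## Robot

A 7-joint arm with a two-finger parallel gripper is mounted at the origin on the work surface. World frame = base frame: x ahead of the robot, y to its left, z up, the work surface at z = 0. Lengths are in m, angles in rad, forces in N, time in s.
With the tool pointing down it reaches from about 0.425 to 0.925 m from the base axis. Payload 6.8 kg.
Tool frame: the origin (TCP) lies on the centre line of the jaws, within the pads' length; the fingertips stand 25 mm ahead of it and the grasp point (between the pads) lies 6 mm ahead of it; z points along the fingers, y is the direction in which the jaws open and shut (so a half turn about z gives the same grasp; the last joint's range is limited). The gripper opens to 85 mm and grips with 20 to 120 N. Pads are 22 mm wide; open, the fingers measure 114 mm over their backs; the gripper's body (76 mm by 85 mm) begins 54 mm behind the grasp point. The pads swing forward as they close: fully open they stand 13 mm farther back than shut.
Start: joints at [-1.366, 0.477, 0.022, 1.555, -0.011, 1.109, -0.083], TCP at [0.208, 0.642, 0.228] pointing down, gripper open.
Joint ranges: [-2.96, 2.96], [-0.34, 2.1], [-1.41, 1.46], [0.24, 2.44], [-1.37, 4.51], [0.17, 1.92], [-2.96, 2.96]. Speed limits (rad/s): [2.39, 2.39, 3.14, 3.14, 3.14, 3.14, 3.14].

## Interface

Orientations are given as a unit quaternion [w, x, y, z].
In Python, from station import status, cams, order, models gives the robot as it stands.
- The arm moves only by the tool move_arm, never from a script. Its argument "steps" is one flat list of numbers, 7 for each row, row after row: the gripper's target within -1 to 1 (fully open at 1, half-way at 0, shut at -1), then the shift along the world's x, y, z in cm, then the turn, a rotation vector about the world's x, y, z in degrees. A call has 1 to 8 rows; each row shifts and turns the commanded pose from where the row before left it; what a row does not reach is not made up. A row lasts 1/10 s, in which the tool goes at most 50 mm and 8.59 degrees, less where a joint would pass 70% of its speed; a pose out of reach is approached as far as the arm can. A call with a gripper value outside its range is refused whole. The fingers move at their own pace and stop on an object; "newtons" is the grip in N (left out, the last holds). Time passes only in rows, so rows that do not move let the fingers close. It gives the time, the measured TCP pose, the force and the opening at its end, in the units of the state.
- status.get_obs(): the state, without advancing time (a new reading comes with each control period).
- cams.read_camera(name): name is "side" or "top" or "wrist"; returns a dict with "pixels" (384x512x3 uint8, red, green, blue), "mtx" (3x3 intrinsics, pixels), "T" (4x4, takes a point from camera to world coordinates); the wrist camera has in their place "T_tool_cam" (4x4, takes a point from camera to tool coordinates, whose origin is the TCP and whose axes are the flange's). Camera axes: x right, y down, z forward; pixel columns grow to the right and rows downward; lengths in m; the calibration is good to about 2 mm. A picture is of the moment at which its call begins: read the wrist's pose just before it. There is no depth.
- order.hand_in(): hands the job in, once; it reports no verdict.
Trained networks look in the newest picture that a camera, given by its name, has taken for a name from the list of things; names that differ only in an ending like _2 or _b are one class to them, and where a whole thing is asked for, a point or a joint stands for the part that bears it (a point fixed in the world has none). Each returns a list of dicts, best first, with "score" (0 to 1); they miss things now and then, are a little off and sometimes report something else, mostly with a low value. They report only what shows in the picture. A call takes as long as a camera call. They do not tell look-alikes from the thing itself.
- models.silhouettes(camera, query): "region" (384x512 bool, what is visible of it) and "box" ([centre column, centre row, width, height] in pixels, round what is visible of it).
- models.place_of(camera, query): "position" ([row, column] in pixels: a listed point, or the origin of a listed thing).
The state is a dict: "t": time; "q": joint angles; "joint_vel": joint speeds; "joint_torque": joint torques, N m; "eef_pos": TCP position; "tool_rot": TCP orientation; "contact_force": force on the tool from outside, world axes, zero at the start; "torque": the same for the moment, N m; "gripper_width": opening from 0.0 (shut) to 1.0 (fully open).
Only numpy, scipy, OpenCV 4.12 (cv2) and the standard library are available. Lean on these libraries where they do the work, as an engineer would, in place of code of your own. Each camera call takes 0.05 s, during which the arm holds its last target.

## Task

Set the sample lift for the next run: pack spacer blocks one on another squarely in the middle of the lift's table and lay the white sample plate on top as the last layer, choosing the number of spacers so that the handwheel can take up what is left, then wind the handwheel until the top face of the sample plate is level with the tip of the red gauge pointer. Let go of everything, and leave the other things on the bench where they are.

Things in the scene. Friction and masses are not known exactly. Their poses are not given: they have to be found in the camera images.
- sample_centre (a point): white ceramic sample plate with rows of brown and blue spots on its top face, 56 x 100 x 8 mm, 0.1 kg, lying flat on the bench at the start, spots up; the point is its centre (4 mm below its top face), z up, y along the 100 mm.
- spacer1_centre (a point): aluminium spacer block, anodised blue, 56 x 100 x 16 mm, with two small bare dots on top, 0.2 kg, lying flat on the bench at the start; the point is its centre (8 mm above its underside), z up, y along the 100 mm. The three spacers are alike; use only as many as are needed.
- spacer2_centre (a point): aluminium spacer block, anodised blue, 56 x 100 x 16 mm, with two small bare dots on top, 0.2 kg, lying flat on the bench at the start; the point is its centre (8 mm above its underside), z up, y along the 100 mm. The three spacers are alike; use only as many as are needed.
- spacer3_centre (a point): aluminium spacer block, anodised blue, 56 x 100 x 16 mm, with two small bare dots on top, 0.2 kg, lying flat on the bench at the start; the point is its centre (8 mm above its underside), z up, y along the 100 mm. The three spacers are alike; use only as many as are needed.
- table_centre (a point): the lift's aluminium table, 84 x 124 x 10 mm, empty at the start, its top about 52 mm above the bench when wound right down; the point is the middle of its top face and rises with it; z up, y along the 124 mm towards the column with the handwheel. Blocks belong here with their 100 mm along this y, centred; the two long sides are clear for the fingers. The table has 15 mm of travel and stays where the wheel leaves it. Only the handwheel moves it.
- pointer_tip (a point): tip of the red pointed stylus of the height gauge, clamped (it does not move) on a thin upright post, 130 mm high, at the table's end away from the handwheel. The stylus lies level, and its tip stops 64 mm along -y from the middle of the table, that is 14 mm short of a centred block. Its height is the height that the sample plate's top face must have. It stands 45 to 53 mm above the table top when that is wound right down.
- wheel_axis (a point): centre of the top face of the black handwheel, 90 mm across and 9 mm thick, on the vertical screw on the lift's column, its centre 130 mm along the table's +y from the middle of the table, its top face 121 mm above the bench. It turns about the vertical.
- crank_handle (a point): the black upright crank handle on the handwheel, 16 mm across and 42 mm high, freely revolving on its own pin; the point is its centre, 22 mm above its foot (the foot lies 2 mm above the wheel's top face). It goes round the wheel's axis on a circle of 36 mm radius; it can be held from above with the hand kept at one heading while it is carried round.
- wheel (a joint): angle of the handwheel in rad, 0 with the table right down, growing clockwise seen from above; clockwise raises the table 10 mm a turn (1.59 mm per rad), 9.4 rad to the top. It starts at 0 to 1.2. It turns lightly (about 2 N at the handle) and does not run back.
- vial: amber 15 mm vial with blue cap, 32 mm high, standing among the blocks; to be left alone (origin under it)
- spanner: small steel spanner, 110 mm long, lying near the robot; to be left alone
- amber_bottle: amber bottle, 70 mm across, 150 mm high; to be left alone (origin under it)
- jar: clear jar with blue cap, 56 mm across, 60 mm high; to be left alone (origin under it)
- beaker: glass beaker, 68 mm across, 85 mm high; to be left alone (origin under it)
- marker: blue marker pen with black cap, 135 mm long, lying; to be left alone
There are look-alikes about, which are no part of the job. What is shaped like the part that bears spacer1_centre but green is not meant.

How it is judged:
By the outcome, as a careful person would: the job done as asked, in the order asked, and still so for the second after the job is handed in, with the robot touching nothing.
It also fails if it takes over 72 s, if anything falls off the work surface, if the arm or the gripper's body presses on something with over 40 N, if the wrist force passes 120 N, or if a joint passes its speed limit or range.

## Working session

There is one attempt and no reset: what is moved stays moved. The work goes in short steps, Python scripts to look and compute and a tool call to move; the robot and the scene stay as the last step left them, time stands still between calls to the robot, and variables do not carry over. Pictures are saved under pics/ and viewed, and the job is handed in when it is done.

Besides the shell and the picture viewer there is one more tool, called after "Call:" by a JSON object that holds its "op" and its "data", one argument or row to a line. move_arm: Moves the arm, as the interface text tells. Its arguments: {"type":"object","properties":{"steps":{"type":"array"},"newtons":{"type":"number"}},"required":["steps"]}

```bash
ls; mkdir -p pics
python3 - <<'E'
from station import status,cams
import cv2
print(status.get_obs())
for n in ["side","top","wrist"]:
    r=cams.read_camera(n); cv2.imwrite(f"pics/{n}0.png",r["pixels"][:,:,::-1])
    print(n,r["mtx"],r.get("T",r.get("T_tool_cam")))
E
```

```text
pics
{'t': 0.0, 'q': array([-1.36608258,  0.47777687,  0.02233661,  1.55643266, -0.01149067,
        1.10928066, -0.08311117]), 'joint_vel': array([-5.42612682e-04,  5.81030787e-04, -1.32206502e-03,  3.16146157e-04,
        6.83642764e-05,  6.33683317e-04, -1.28103457e-03]), 'joint_torque': array([ 1.94736887e-03, -5.96459985e+01,  1.60811808e+00, -2.81196892e+01,
        1.21677914e-02,  9.21989704e-03, -6.13375249e-06]), 'eef_pos': array([0.2075578 , 0.64168666, 0.22744916]), 'tool_rot': array([-6.95364245e-05,  1.55761220e-01,  9.87794341e-01, -8.81938476e-04]), 'contact_force': array([-0.17102228, -0.3945639 ,  0.37481899]), 'torque': array([ 0.00477278,  0.02315726, -0.01002403]), 'gripper_width': 0.9984428180274052}
side [[399.01555265   0.         252.32960376]
 [  0.         399.01555265 187.9781747 ]
 [  0.           0.           1.        ]] [[ 0.71677006 -0.42274685  0.55455007 -0.20844247]
 [-0.69698072 -0.45876204  0.55113997 -0.76519984]
 [ 0.02141383 -0.78155134 -0.6234733   0.91154518]
 [ 0.          0.          0.          1.        ]]
top [[459.52642541   0.         251.6552098 ]
 [  0.         459.52642541 190.22590695]
 [  0.           0.           1.        ]] [[ 0.01547058 -0.99566561  0.0917096   0.42091594]
 [-0.99975411 -0.0168607  -0.01440239 -0.0288095 ]
 [ 0.01588626 -0.09146424 -0.99568164  1.2469631 ]
 [ 0.          0.          0.          1.        ]]
wrist [[302.66662201   0.         253.58811628]
 [  0.         302.66662201 191.25287362]
 [  0.           0.           1.        ]] [[ 1.45930586e-03 -9.66106945e-01 -2.58138028e-01  6.58807511e-02]
 [ 9.99998935e-01  1.40445782e-03  3.96872356e-04 -4.14559663e-04]
 [-2.08771661e-05 -2.58138333e-01  9.66107965e-01 -1.46056475e-01]
 [ 0.00000000e+00  0.00000000e+00  0.00000000e+00  1.00000000e+00]]
```

View pics/side0.png

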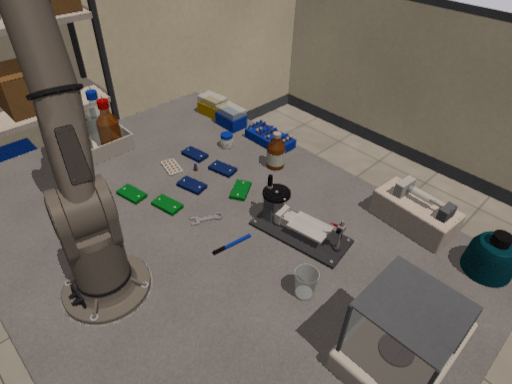

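View pics/top0.png

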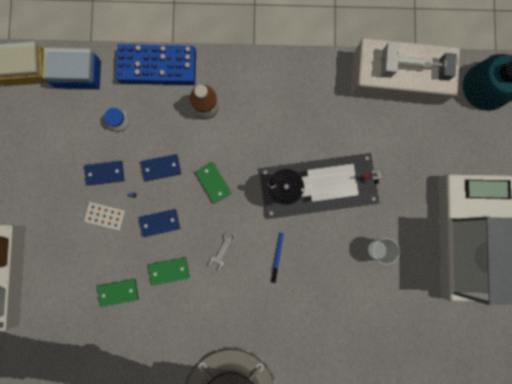

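View pics/wrist0.png

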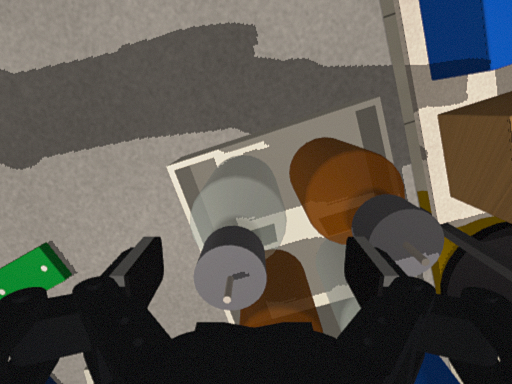

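The top view shows the blue spacers at about (104,173), (161,167) and (159,222), with green look-alikes at (212,182), (168,271) and (117,292). The plate is at (105,216), the vial at (132,195), the wheel at (286,186), the lift table at about (330,182) and the pointer at about (368,177).

```bash
cat > h.py <<'E'
import numpy as np, cv2
from station import status,cams,order,models
from scipy.spatial.transform import Rotation as R
def quat(q): return R.from_quat([q[1],q[2],q[3],q[0]])
def toolT():
    o=status.get_obs(); T=np.eye(4); T[:3,:3]=quat(o["tool_rot"]).as_matrix(); T[:3,3]=o["eef_pos"]; return T
def shot(n,save=None):
    T0=toolT() if n=="wrist" else None
    r=cams.read_camera(n)
    T=r["T"] if n!="wrist" else T0@r["T_tool_cam"]
    if save: cv2.imwrite(f"pics/{save}.png",np.ascontiguousarray(r["pixels"][:,:,::-1]))
    return r["pixels"],r["mtx"],T
def ray(K,T,uv):
    d=T[:3,:3]@np.linalg.solve(K,[uv[0],uv[1],1.]); return T[:3,3],d/np.linalg.norm(d)
def atz(K,T,uv,z):
    o,d=ray(K,T,uv); return o+d*(z-o[2])/d[2]
def proj(K,T,p):
    c=np.linalg.inv(T)@np.r_[p,1]; u=K@c[:3]; return u[:2]/u[2]
def tri(rs):
    A=np.zeros((3,3));b=np.zeros(3)
    for o,d in rs:
        M=np.eye(3)-np.outer(d,d);A+=M;b+=M@o
    p=np.linalg.solve(A,b); return p,[np.linalg.norm((np.eye(3)-np.outer(d,d))@(p-o))*1e3 for o,d in rs]
E
python3 - <<'E'
from h import *
np.set_printoptions(precision=4,suppress=True)
V={}
for n in ["top","side"]:
    V[n]=shot(n)
    for q in ["sample_centre","spacer1_centre","table_centre","pointer_tip","wheel_axis","crank_handle","vial"]:
        print(n,q,[(round(r["score"],2),np.round(r["position"][::-1],1)) for r in models.place_of(n,q)][:8])
E
```

```text
top sample_centre [(0.92, array([104.7, 217.4]))]
top spacer1_centre [(0.8, array([161.2, 225.5])), (0.71, array([214.7, 184.1])), (0.71, array([115.5, 288.2])), (0.6, array([170.4, 271.2])), (0.17, array([225.8, 250.7]))]
top table_centre [(0.92, array([333.4, 182.7])), (0.69, array([269.6, 180.6]))]
top pointer_tip [(0.55, array([361.5, 175. ])), (0.22, array([333.9, 179.6]))]
top wheel_axis [(0.82, array([286.7, 182.8]))]
top crank_handle [(0.55, array([267.8, 182.9]))]
top vial [(0.73, array([226.5, 253.6])), (0.51, array([133.1, 195.9]))]
side sample_centre [(0.83, array([168.8, 165.8]))]
side spacer1_centre [(0.77, array([243.2, 190.3])), (0.77, array([132.4, 194.5])), (0.71, array([192.9, 183.1]))]
side table_centre [(0.78, array([310.3, 229.9]))]
side pointer_tip [(0.61, array([330.3, 217.6])), (0.28, array([195. , 153.9]))]
side wheel_axis [(0.73, array([276.3, 192.1]))]
side crank_handle [(0.41, array([271.1, 179.8]))]
side vial [(0.44, array([194.9, 170.1]))]
```

Run:
```python
from h import *
np.set_printoptions(precision=4,suppress=True)
V={n:shot(n) for n in ["top","side"]}
im,K,T=V["top"]
cv2.imwrite("pics/topc.png",cv2.resize(im[140:240,60:260,::-1],None,fx=4,fy=4,interpolation=cv2.INTER_CUBIC))
cv2.imwrite("pics/topl.png",cv2.resize(im[140:230,250:390,::-1],None,fx=5,fy=5,interpolation=cv2.INTER_CUBIC))
hsv=cv2.cvtColor(im,cv2.COLOR_RGB2HSV)
m=cv2.inRange(hsv,(108,120,40),(125,255,255))
m[:140]=0
c,_=cv2.findContours(m,cv2.RETR_EXTERNAL,cv2.CHAIN_APPROX_NONE)
for k in c:
    if cv2.contourArea(k)>300:
        r=cv2.minAreaRect(k); b=cv2.boxPoints(r)
        P=np.array([atz(K,T,p,.016) for p in b]); e=P[1]-P[0],P[2]-P[1]
        l=max(e,key=np.linalg.norm)
        print(np.round(r[0],1),P.mean(0),[np.linalg.norm(x) for x in e],"yaw of long",np.degrees(np.arctan2(l[1],l[0])))
for n,uv,z in [("sample",(104.7,216.5),.008),("vial",(132,195),.03),("table",(333,182.5),.052),("wheel",(286.7,185),.121)]:
    print(n,atz(K,T,uv,z))
for n,a,b in [("table",(333.4,182.7),(310.3,229.9)),("ptr",(361.5,175),(330.3,217.6)),("wheel",(286.7,182.8),(276.3,192.1)),("sample",(104.7,217.4),(168.8,165.8))]:
    print(n,tri([ray(*V["top"][1:],a),ray(*V["side"][1:],b)]))
im=V["side"][0]
cv2.imwrite("pics/sidel.png",cv2.resize(im[160:270,240:370,::-1],None,fx=5,fy=5,interpolation=cv2.INTER_CUBIC))
```

```text
[158.8 222.5] [0.4438 0.1995 0.016 ] [np.float64(0.09558545362142194), np.float64(0.04946257318462478)] yaw of long -75.85339636328602
[103.8 172.6] [0.5751 0.3512 0.016 ] [np.float64(0.09593474254300965), np.float64(0.05009816430117136)] yaw of long -82.0107756641831
[160.3 167.2] [0.5924 0.2003 0.016 ] [np.float64(0.09525968049615367), np.float64(0.04977052618699258)] yaw of long -77.46745943554478
sample [0.4577 0.346  0.008 ]
vial [0.515 0.27  0.03 ]
table [ 0.5549 -0.2592  0.052 ]
wheel [ 0.539  -0.1313  0.121 ]
table (array([ 0.5568, -0.2639,  0.0357]), [np.float64(0.7580198150347581), np.float64(0.7580198150347711)])
ptr (array([ 0.5682, -0.3182,  0.1176]), [np.float64(0.8851596346060804), np.float64(0.8851596346059705)])
wheel (array([ 0.543 , -0.1298,  0.1158]), [np.float64(2.829606012399087), np.float64(2.8296060123989974)])
sample (array([0.4532, 0.3469, 0.0103]), [np.float64(2.5466760913404025), np.float64(2.546676091340354)])
```

View pics/topc.png

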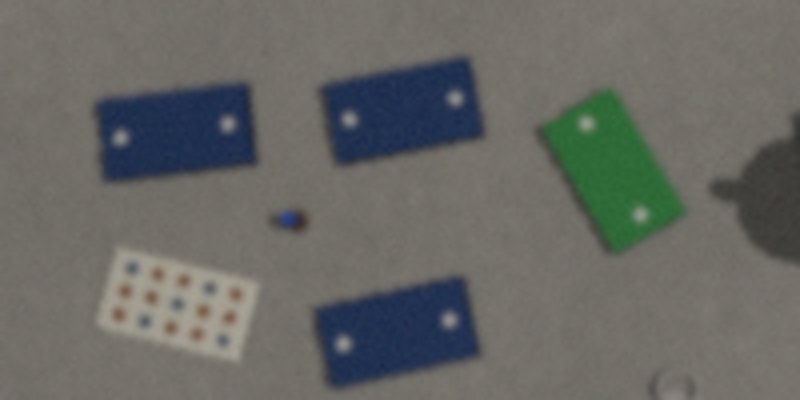

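View pics/topl.png

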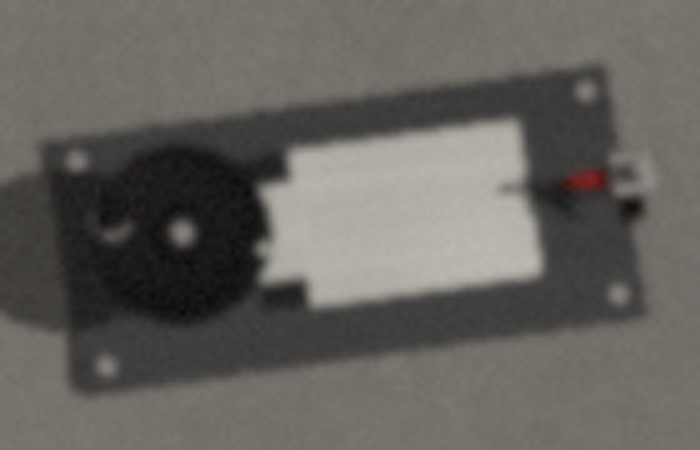

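View pics/sidel.png

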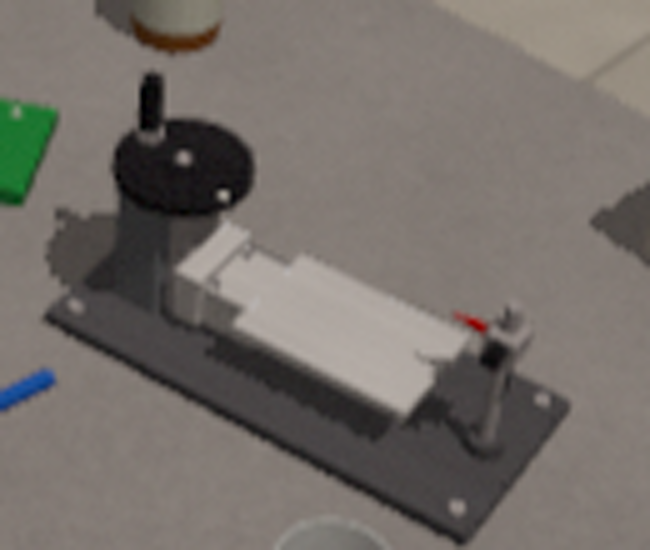

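The three blue blocks are the spacers and the green ones are decoys. I'll take the blue ones at top (159,222) and (160,167). First I move above the blocks for wrist views.

Call:
{"op": "move_arm", "data": {
  "steps": [1,2.8,-4,0.5,0,0,-7.5,1,2.8,-4,0.5,0,0,-7.5,1,2.8,-4,0.5,0,0,-7.5,1,2.8,-4,0.5,0,0,-7.5,1,2.8,-4,0.5,0,0,-7.5,1,2.8,-4,0.5,0,0,-7.5,1,2.8,-4,0.5,0,0,-7.5,1,2.8,-4,0.5,0,0,-7.5],
  "newtons": 40
}}

```text
t: 1.85
eef_pos: [0.4325, 0.3206, 0.2689]
tool_rot: [-0.0, 0.631, 0.776, 0.0]
contact_force: [1.0, 0.3, 0.3]
gripper_width: 0.997
```

Call:
{"op": "move_arm", "data": {
  "steps": [1,2,-3,0.5,0,0,0,1,2,-3,0,0,0,0,1,0,0,0,0,0,0]
}}

```text
t: 2.15
eef_pos: [0.4749, 0.2567, 0.2741]
tool_rot: [0.001, 0.632, 0.775, 0.0]
contact_force: [-0.9, 0.3, 0.5]
gripper_width: 0.999
```

Run:
```python
from h import *
np.set_printoptions(precision=4,suppress=True)
o=status.get_obs(); print(o["t"],o["eef_pos"],o["q"]); T=toolT(); print(T)
shot("wrist","w1")
```

```text
2.15 [0.4749 0.2567 0.2741] [-0.9538  0.214   0.403   1.8478 -0.0914  1.0969 -0.3154]
[[-0.2006  0.9797  0.0022  0.4749]
 [ 0.9797  0.2006 -0.0011  0.2567]
 [-0.0015  0.0019 -1.      0.2741]
 [ 0.      0.      0.      1.    ]]
```

View pics/w1.png

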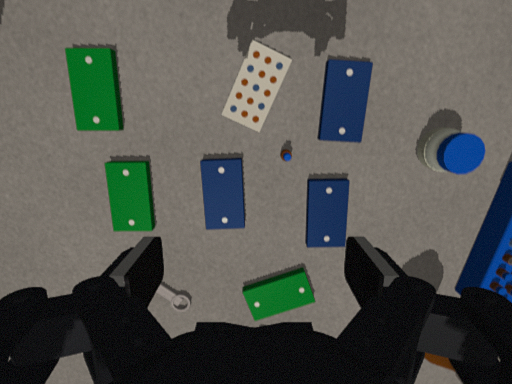

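The wrist view shows the blue spacers at (223,194), (328,212) and (345,100), and the plate at (257,86). The vial is at (287,154).

```bash
cat >> h.py <<'E'
def quad(mask):
    k=max(cv2.findContours(mask,cv2.RETR_EXTERNAL,cv2.CHAIN_APPROX_NONE)[0],key=cv2.contourArea)
    return k
def blocks(im,K,T,z=.016,amin=600):
    """blue blocks via dots -> list of (dot px, centre world, yaw of long axis)"""
    hsv=cv2.cvtColor(im,cv2.COLOR_RGB2HSV)
    m=cv2.inRange(hsv,(106,120,30),(125,255,255))
    n,lab,st,_=cv2.connectedComponentsWithStats(m)
    out=[]
    for i in range(1,n):
        if st[i,4]<amin: continue
        mm=(lab==i).astype(np.uint8); h=quad(mm); f=np.zeros_like(mm); cv2.drawContours(f,[h],-1,1,-1)
        holes=((f>0)&(mm==0)).astype(np.uint8)
        nn,ll,ss,cc=cv2.connectedComponentsWithStats(holes,connectivity=8)
        w=255-hsv[:,:,1].astype(float)
        d=[]
        for j in sorted(range(1,nn),key=lambda j:-ss[j,4])[:2]:
            if ss[j,4]<4: continue
            g=cv2.dilate((ll==j).astype(np.uint8),np.ones((3,3)))>0
            vv,uu=np.nonzero(g); ww=w[g]-w[g].min(); d.append(np.array([(uu*ww).sum(),(vv*ww).sum()])/ww.sum())
        if len(d)==2:
            P=[atz(K,T,x,z) for x in d]; e=P[1]-P[0]; y=np.degrees(np.arctan2(e[1],e[0]))%180
            out.append((np.array(d),(P[0]+P[1])/2,y,np.linalg.norm(e)))
    return out
def sample(im,K,T,z=.008,win=None):
    hsv=cv2.cvtColor(im,cv2.COLOR_RGB2HSV)
    r=models.silhouettes("wrist","sample_centre")
    return r
E
python3 - <<'E'
from h import *
np.set_printoptions(precision=4,suppress=True)
im,K,T=shot("wrist")
for b in blocks(im,K,T): print(b[0].round(1).tolist(),b[1],b[2],b[3])
r=models.silhouettes("wrist","sample_centre")[0]
k=quad(r["region"].astype(np.uint8)); rc=cv2.minAreaRect(k); P=np.array([atz(K,T,p,.008) for p in cv2.boxPoints(rc)])
print(r["score"],rc,P.mean(0),P)
vt=models.place_of("wrist","vial")[0]["position"]; print(vt,atz(K,T,vt[::-1],0))
E
```

```text
[[350.5, 75.2], [342.6, 133.5]] [0.5747 0.3542 0.016 ] 98.35596521238274 0.07214218689501992
[[221.9, 172.3], [225.1, 222.2]] [0.4426 0.1999 0.016 ] 103.97211404672849 0.07208438464711966
[[329.5, 192.9], [327.0, 241.0]] [0.5927 0.2017 0.016 ] 102.66024468681314 0.07211450968620998
0.8 ((256.9732971191406, 89.97184753417969), (45.11626052856445, 81.86964416503906), 24.717443466186523) [0.4583 0.3476 0.008 ] [[0.417  0.3048 0.008 ]
 [0.4428 0.4022 0.008 ]
 [0.498  0.3915 0.008 ]
 [0.4753 0.2918 0.008 ]]
[157.3, 287.1] [0.5181 0.271  0.    ]
```

Call:
{"op": "move_arm", "data": {
  "steps": [1,-1.1,-1.9,-4,0,0,2.4,1,-1.1,-1.9,-4,0,0,0,1,-1,-1.9,-4,0,0,0,1,0,0,-4,0,0,0,1,0,0,-2,0,0,0,1,0,0,0,0,0,0]
}}

```text
t: 2.95
eef_pos: [0.4371, 0.2055, 0.0909]
tool_rot: [-0.001, 0.611, 0.791, -0.003]
contact_force: [-0.8, 0.6, -1.2]
gripper_width: 1.003
```

Run:
```python
from h import *
np.set_printoptions(precision=4,suppress=True)
im,K,T=shot("wrist","w2"); print(toolT())
for b in blocks(im,K,T): print(b[0].round(1).tolist(),b[1],b[2],b[3])
```

```text
[[-0.2521  0.9677 -0.0024  0.4385]
 [ 0.9677  0.2521 -0.0015  0.206 ]
 [-0.0008 -0.0027 -1.      0.0926]
 [ 0.      0.      0.      1.    ]]
[[497.1, 99.6], [464.6, 37.4]] [0.5621 0.3335 0.016 ] 141.60632981582378 0.04934822103055195
[[262.0, 161.7], [260.0, 251.6]] [0.4434 0.1992 0.016 ] 103.86259934062149 0.07238563776114608
[[453.8, 209.5], [415.4, 194.6]] [0.5698 0.2379 0.016 ] 173.81884949913515 0.033023419866833256
```

View pics/w2.png

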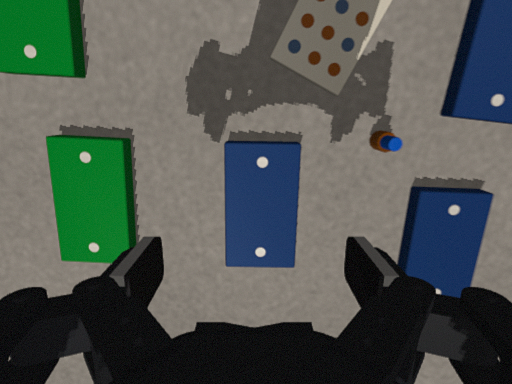

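Call:
{"op": "move_arm", "data": {
  "steps": [1,0.3,-0.4,-3,0,0,0,1,0,0,-1.5,0,0,0,1,0,0,0,0,0,0]
}}

```text
t: 3.3
eef_pos: [0.4424, 0.202, 0.0483]
tool_rot: [-0.0, 0.612, 0.791, -0.0]
contact_force: [-0.1, -0.5, -0.3]
gripper_width: 0.999
```

Call:
{"op": "move_arm", "data": {
  "steps": [1,0.1,-0.2,-2,0,0,-0.5,1,0,0,0,0,0,0,0.3,0,0,0,0,0,0,-1,0,0,0,0,0,0,-1,0,0,0,0,0,0,-1,0,0,0,0,0,0],
  "newtons": 50
}}

```text
t: 3.9
eef_pos: [0.444, 0.1996, 0.0291]
tool_rot: [0.0, 0.616, 0.788, 0.001]
contact_force: [-0.0, 0.0, -0.4]
gripper_width: 0.328
```

Call:
{"op": "move_arm", "data": {
  "steps": [-1,0,0,0,0,0,0]
}}

```text
t: 4.0
eef_pos: [0.4438, 0.1994, 0.0287]
tool_rot: [0.0, 0.616, 0.788, 0.0]
contact_force: [-0.8, -0.9, -1.0]
gripper_width: 0.144
```

Run:
```python
from h import *
print(status.get_obs()["gripper_width"])
shot("wrist","w3")
```

```text
0.144221704767716
```

View pics/w3.png

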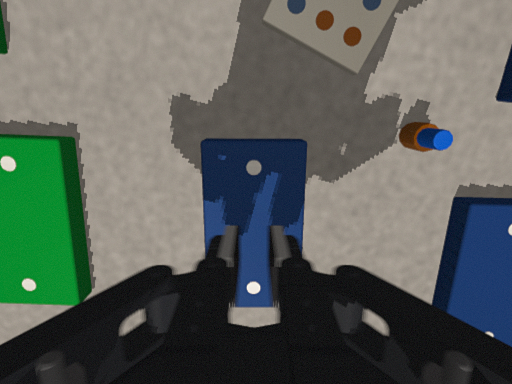

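```bash
python3 - <<'E'
from h import *
np.set_printoptions(precision=4,suppress=True)
im,K,T=shot("wrist"); t=shot("top","t3")[0]; shot("side","s3")
print(status.get_obs()["gripper_width"],status.get_obs()["contact_force"])
P=[atz(K,T,p,.016) for p in [(254,167.5),(254,288)]]; print(P,(P[0]+P[1])/2,np.linalg.norm(P[1]-P[0]))
# tip location by silhouettes rays: right fingertip px ~ (279,228)
for uv in [(231,227),(279,227)]:
    for z in (.004,.016): print(uv,z,atz(K,T,uv,z), (np.linalg.inv(toolT())@np.r_[atz(K,T,uv,z),1])[:3])
E
python3 -c "
import cv2
a=cv2.imread('pics/s3.png');cv2.imwrite('pics/s3c.png',cv2.resize(a[120:230,130:260],None,fx=5,fy=5))"
```

```text
-0.0006852158455266577 [-0.5722 -0.101   0.0627]
[array([0.4346, 0.234 , 0.016 ]), array([0.4522, 0.1637, 0.016 ])] [0.4434 0.1989 0.016 ] 0.07248948864472629
(231, 227) 0.004 [0.4305 0.1932 0.004 ] [-0.0026 -0.0142  0.0244]
(231, 227) 0.016 [0.4303 0.1981 0.016 ] [ 0.0021 -0.0133  0.0124]
(279, 227) 0.004 [0.4586 0.2003 0.004 ] [-0.0026  0.0147  0.0244]
(279, 227) 0.016 [0.4564 0.2046 0.016 ] [0.0022 0.0136 0.0124]
```

View pics/s3c.png

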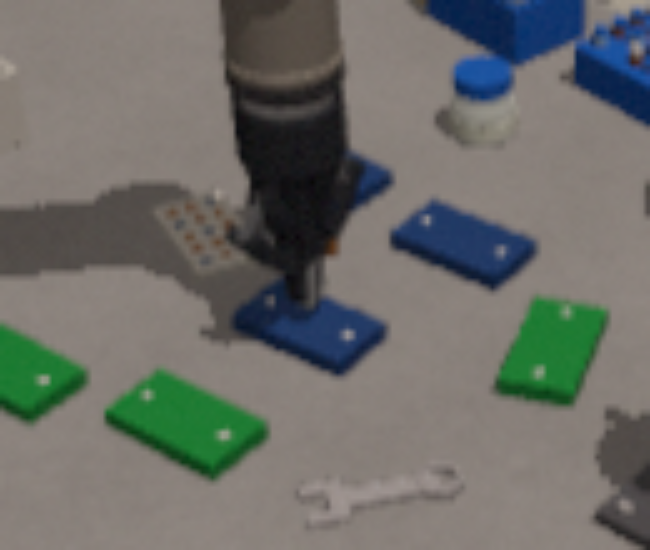

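Call:
{"op": "move_arm", "data": {
  "steps": [1,0,0,0.5,0,0,0,1,0,0,0,0,0,0,1,0,0,0,0,0,0,1,0,0,0,0,0,0,1,0,0,0,0,0,0,1,0,0,-1,0,0,0,1,0,0,-0.5,0,0,0]
}}

```text
t: 4.9
eef_pos: [0.4433, 0.1991, 0.0175]
tool_rot: [-0.0, 0.616, 0.788, -0.0]
contact_force: [-0.3, 0.2, -0.5]
gripper_width: 1.003
```

```bash
python3 - <<'E'
from h import *
np.set_printoptions(precision=4,suppress=True)
shot("wrist","w4"); shot("side","s4")
o=status.get_obs();print(o["eef_pos"],o["gripper_width"],o["contact_force"])
E
python3 -c "
import cv2
a=cv2.imread('pics/s4.png');cv2.imwrite('pics/s4c.png',cv2.resize(a[120:230,130:260],None,fx=5,fy=5))"
```

```text
[0.4429 0.1988 0.0173] 0.9960024656895081 [ 0.2334  0.2893 -0.1143]
```

View pics/w4.png

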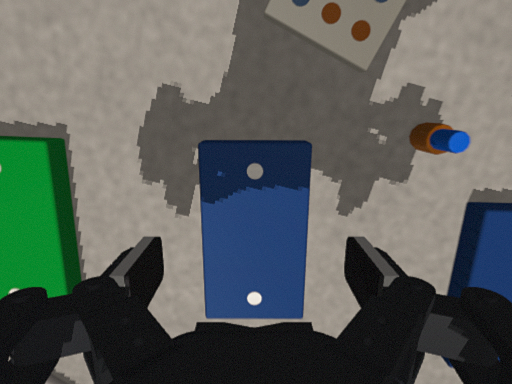

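View pics/s4c.png

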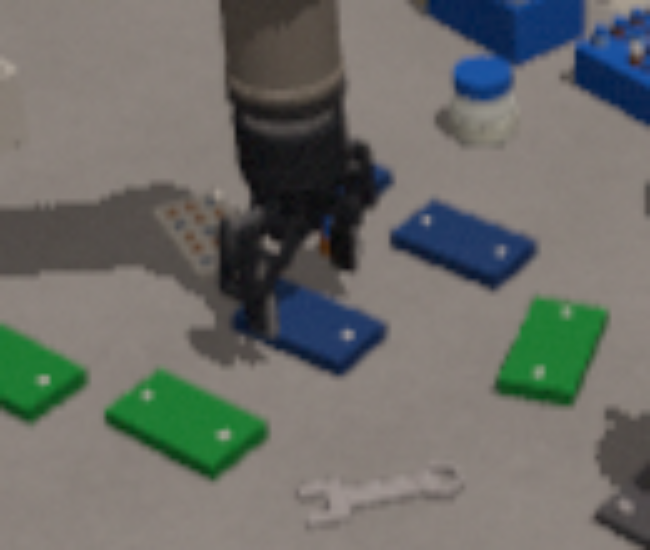

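Run:
```python
from h import *
im,K,T=shot("side"); W=toolT()
for d in (0,.006,.012,.018,.025):
    print(d,proj(K,T,(W@[0,-.0425,d,1])[:3]).round(1),proj(K,T,(W@[0,-.048,d,1])[:3]).round(1), proj(K,T,(W@[0,.0425,d,1])[:3]).round(1))
p=models.silhouettes("side","spacer1_centre")
```

```text
0 [183.2 188.8] [182.2 189.6] [197.9 176.8]
0.006 [183.3 190.1] [182.3 190.9] [198.  178.1]
0.012 [183.4 191.4] [182.5 192.2] [198.1 179.4]
0.018 [183.6 192.7] [182.6 193.5] [198.2 180.7]
0.025 [183.8 194.2] [182.8 195. ] [198.3 182.2]
```

Call:
{"op": "move_arm", "data": {
  "steps": [1,0,0,-0.4,0,0,0,1,0,0,0,0,0,0]
}}

```text
t: 5.3
eef_pos: [0.4435, 0.1992, 0.0141]
tool_rot: [-0.0, 0.616, 0.788, -0.0]
contact_force: [0.4, -0.6, 0.0]
gripper_width: 0.997
```

Call:
{"op": "move_arm", "data": {
  "steps": [1,0,0,-0.3,0,0,0,1,0,0,0,0,0,0]
}}

```text
t: 5.5
eef_pos: [0.4436, 0.1992, 0.0111]
tool_rot: [-0.0, 0.616, 0.788, -0.0]
contact_force: [-0.7, -0.7, 0.6]
gripper_width: 1.006
```

Call:
{"op": "move_arm", "data": {
  "steps": [-1,0,0,0,0,0,0,-1,0,0,0,0,0,0,-1,0,0,0,0,0,0,-1,0,0,0,0,0,0],
  "newtons": 50
}}

```text
t: 5.9
eef_pos: [0.4447, 0.1997, 0.0128]
tool_rot: [0.0, 0.616, 0.788, 0.001]
contact_force: [-5.6, -2.1, 31.1]
gripper_width: 0.336
```

```bash
python3 - <<'E'
from h import *
shot("wrist","w5"); shot("side","s5")
o=status.get_obs();print(o["t"],o["eef_pos"],o["gripper_width"],o["contact_force"])
E
python3 -c "
import cv2
a=cv2.imread('pics/s5.png');cv2.imwrite('pics/s5c.png',cv2.resize(a[120:230,130:260],None,fx=5,fy=5))"
```

```text
6.0 [0.44571913 0.2001759  0.01341006] 0.14284818146004905 [ 4.32037936  0.78057863 22.12527467]
```

View pics/w5.png

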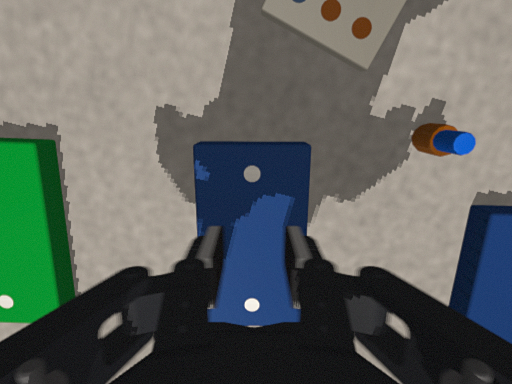

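View pics/s5c.png

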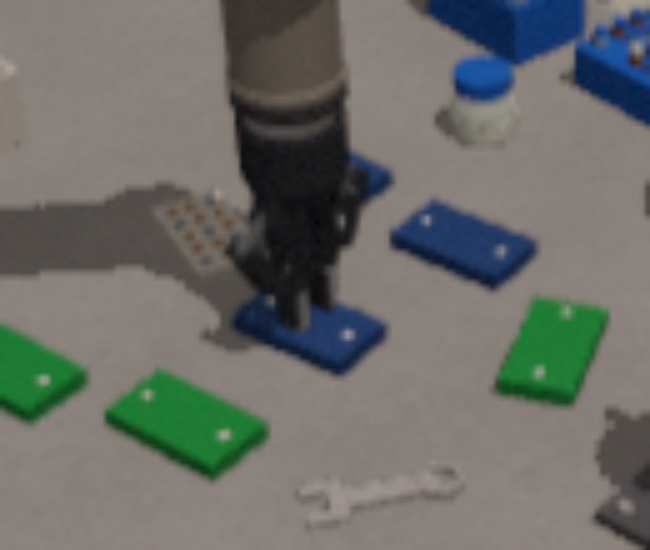

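Call:
{"op": "move_arm", "data": {
  "steps": [1,0,0,0.5,0,0,0,1,0,0,0,0,0,0,1,0,0,0,0,0,0,1,0,0,0,0,0,0,1,0,0,-0.8,0,0,0,1,0,0,-0.4,0,0,0,1,0,0,0,0,0,0]
}}

```text
t: 6.7
eef_pos: [0.443, 0.1989, 0.0034]
tool_rot: [-0.0, 0.616, 0.788, -0.001]
contact_force: [-0.7, 0.3, -0.6]
gripper_width: 0.996
```

Call:
{"op": "move_arm", "data": {
  "steps": [1,0,0,-0.4,0,0,0,1,0,0,0,0,0,0]
}}

```text
t: 6.9
eef_pos: [0.4435, 0.1991, -0.0]
tool_rot: [-0.0, 0.616, 0.788, -0.0]
contact_force: [-0.8, 0.7, 0.8]
gripper_width: 1.001
```

Call:
{"op": "move_arm", "data": {
  "steps": [-1,0,0,0,0,0,0,-1,0,0,0,0,0,0,-1,0,0,0,0,0,0],
  "newtons": 50
}}

```text
t: 7.2
eef_pos: [0.4438, 0.1993, 0.0009]
tool_rot: [-0.0, 0.616, 0.788, 0.0]
contact_force: [-1.0, 0.0, 5.0]
gripper_width: 0.639
```

```bash
python3 - <<'E'
from h import *
shot("wrist","w6"); shot("side","s6")
o=status.get_obs();print(o["t"],o["eef_pos"],o["gripper_width"],o["contact_force"])
E
python3 -c "
import cv2
a=cv2.imread('pics/s6.png');cv2.imwrite('pics/s6c.png',cv2.resize(a[120:230,130:260],None,fx=5,fy=5))"
```

```text
7.3 [0.44377142 0.19932787 0.00089303] 0.639797565521246 [-0.8919528  -1.30827442  4.94329715]
```

View pics/w6.png

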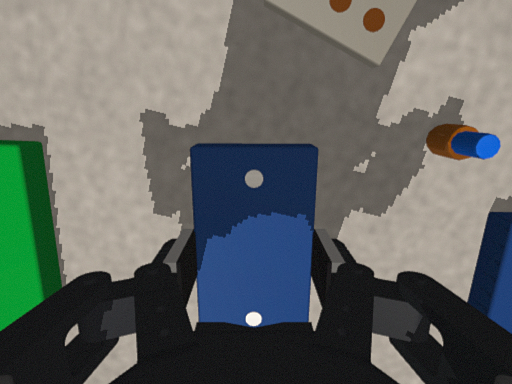

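View pics/s6c.png

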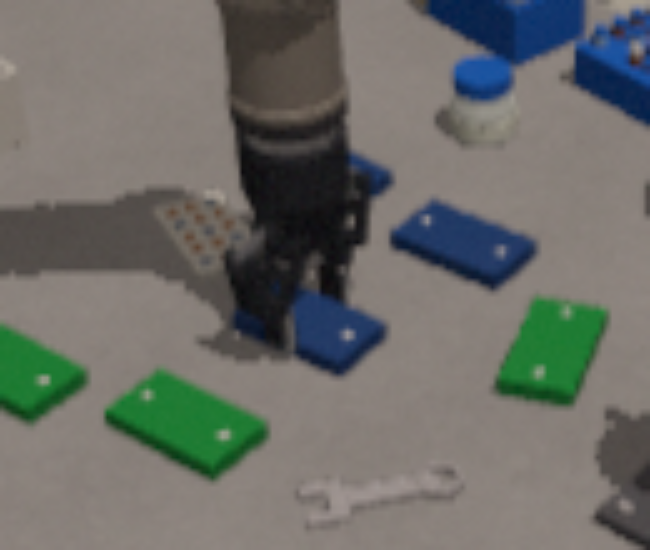

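Call:
{"op": "move_arm", "data": {
  "steps": [-1,0,0,1,0,0,0,-1,0,0,3,0,0,0,-1,0,0,4,0,0,0,-1,0.8,-2,4,0,0,0,-1,0.8,-3,4,0,0,-1,-1,1,-3,4,0,0,-2,-1,1,-4,3,0,0,-2,-1,1,-4,3,0,0,-2]
}}

```text
t: 8.1
eef_pos: [0.4886, 0.0403, 0.26]
tool_rot: [-0.0, 0.663, 0.749, 0.001]
contact_force: [0.3, 0.7, -1.9]
gripper_width: 0.635
```

Call:
{"op": "move_arm", "data": {
  "steps": [-1,0.8,-4.8,1,0,0,0,-1,0.8,-4.8,1,0,0,0,-1,0.8,-4.8,0,0,0,0,-1,0.8,-4.8,0,0,0,0,-1,0.8,-4.8,0,0,0,0,-1,0.8,-4.8,0,0,0,0,-1,0.5,-4.8,0,0,0,0,-1,0,-4,0,0,0,0]
}}

```text
t: 8.9
eef_pos: [0.5415, -0.3365, 0.278]
tool_rot: [-0.0, 0.663, 0.749, -0.0]
contact_force: [0.8, 0.7, -2.8]
gripper_width: 0.638
```

Run:
```python
from h import *
im,K,T=shot("wrist","w7"); 
o=status.get_obs();print(o["t"],o["eef_pos"],o["gripper_width"],o["contact_force"])
np.savez("v7.npz",im=im,K=K,T=T)
```

```text
8.95 [ 0.53874981 -0.3442339   0.27846679] 0.6405895194472376 [-0.97257336 -6.82678382 -0.35912306]
```

View pics/w7.png

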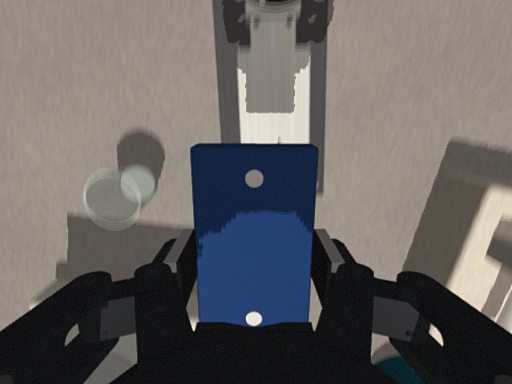

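Call:
{"op": "move_arm", "data": {
  "steps": [-1,1,-3.2,0,0,0,0,-1,1,-2.5,0,0,0,0,-1,0,0,0,0,0,0,-1,0,0,0,0,0,0]
}}

```text
t: 9.35
eef_pos: [0.5613, -0.391, 0.2776]
tool_rot: [-0.001, 0.663, 0.748, -0.0]
contact_force: [0.2, 0.4, -3.3]
gripper_width: 0.64
```

Run:
```python
from h import *
im,K,T=shot("wrist","w8"); 
o=status.get_obs();print(o["t"],o["eef_pos"],o["gripper_width"],o["contact_force"])
np.savez("v8.npz",im=im,K=K,T=T)
for q in ["table_centre","pointer_tip","wheel_axis","crank_handle"]:
    print(q,[(round(r["score"],2),np.round(r["position"][::-1],1)) for r in models.place_of("wrist",q)][:3])
```

```text
9.4 [ 0.56163955 -0.39017808  0.27768669] 0.6321850974110825 [ 0.80958113  0.40845819 -3.28188193]
table_centre [(0.92, array([264.6,  50.4]))]
pointer_tip [(0.94, array([270.8, 104.7]))]
wheel_axis [(0.58, array([255.8, 248.5]))]
crank_handle [(0.69, array([124.6, 136.8]))]
```

View pics/w8.png

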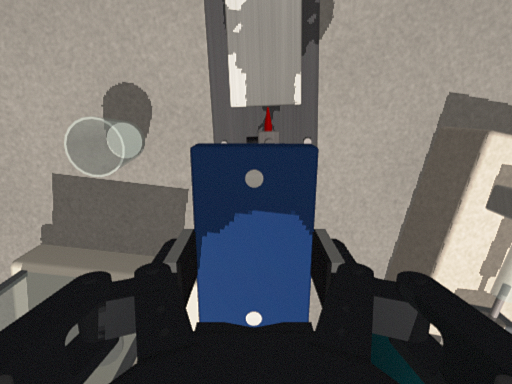

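Call:
{"op": "move_arm", "data": {
  "steps": [-1,4,0,0,0,0,0,-1,4,0,0,0,0,0,-1,0,0,0,0,0,0,-1,0,0,0,0,0,0]
}}

```text
t: 10.0
eef_pos: [0.6429, -0.3899, 0.2772]
tool_rot: [-0.001, 0.662, 0.75, -0.0]
contact_force: [-0.5, -0.6, -2.5]
gripper_width: 0.634
```

Run:
```python
from h import *
im,K,T=shot("wrist","w9"); 
o=status.get_obs();print(o["t"],o["eef_pos"],o["contact_force"])
np.savez("v9.npz",im=im,K=K,T=T)
for q in ["table_centre","pointer_tip"]:
    print(q,[(round(r["score"],2),np.round(r["position"][::-1],1)) for r in models.place_of("wrist",q)][:3])
a=np.load("v8.npz")["im"]
cv2.imwrite("pics/w8c.png",cv2.resize(a[0:150,190:340,::-1],None,fx=5,fy=5,interpolation=cv2.INTER_NEAREST)[:600])
cv2.imwrite("pics/w8c.png",cv2.resize(a[60:150,200:340,::-1],None,fx=5.7,fy=5.7,interpolation=cv2.INTER_NEAREST))
cv2.imwrite("pics/w9c.png",cv2.resize(im[60:150,120:260,::-1],None,fx=5.7,fy=5.7,interpolation=cv2.INTER_NEAREST))
```

```text
10.05 [ 0.64160146 -0.39095535  0.27769461] [ 0.09216516  0.05031265 -3.10786451]
table_centre [(0.58, array([194.8,  42. ]))]
pointer_tip []
```

View pics/w8c.png

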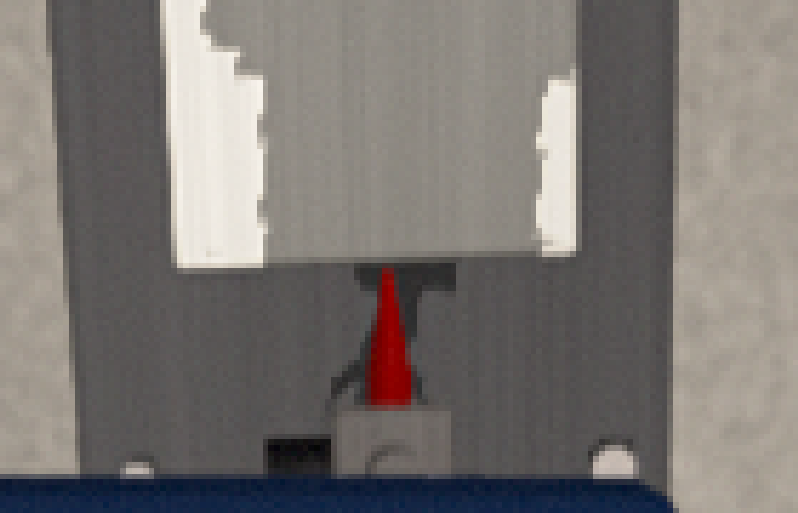

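View pics/w9.png

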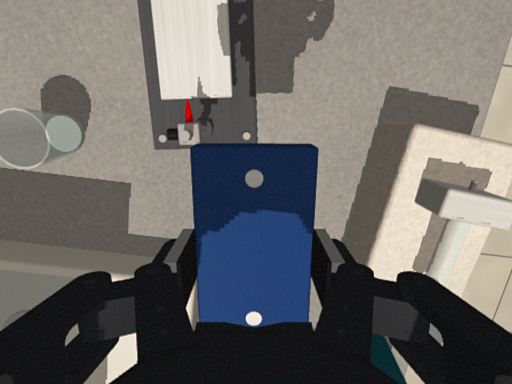

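View pics/w9c.png

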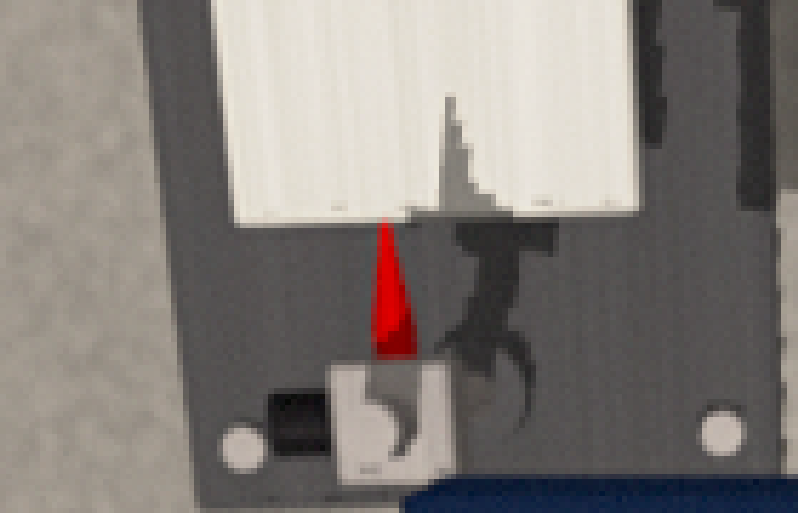

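Run:
```python
from h import *
np.set_printoptions(precision=4,suppress=True)
A=np.load("v8.npz");B=np.load("v9.npz")
pts={"tip":((267.6,106.5),(187,98)),"L":((230,106.7),(160.5,99.2)),"R":((301,104.6),(231.9,97))}
W={}
for k,(a,b) in pts.items():
    W[k],e=tri([ray(A["K"],A["T"],a),ray(B["K"],B["T"],b)]); print(k,W[k],e)
    print([atz(V["K"],V["T"],p,.053 if k!="tip" else .1) for V,p in ((A,a),(B,b))])
e=W["R"]-W["L"]; print(np.linalg.norm(e),np.degrees(np.arctan2(e[1],e[0])))
```

```text
tip [ 0.5661 -0.3214  0.1061] [np.float64(0.45093811070937445), np.float64(0.45093811070947293)]
[array([ 0.5663, -0.3208,  0.1   ]), array([ 0.5648, -0.3217,  0.1   ])]
L [ 0.5244 -0.326   0.0544] [np.float64(0.42230489622437317), np.float64(0.42230489622454004)]
[array([ 0.5242, -0.3256,  0.053 ]), array([ 0.524 , -0.3264,  0.053 ])]
R [ 0.6068 -0.3133  0.0545] [np.float64(0.23781060267246673), np.float64(0.23781060267234472)]
[array([ 0.607, -0.313,  0.053]), array([ 0.6067, -0.3135,  0.053 ])]
0.08339230816380716 8.75252391740575
```

Run:
```python
from h import *
np.set_printoptions(precision=4,suppress=True)
import station
r=cams.read_camera("wrist");K=r["mtx"];T=r["T_tool_cam"]
im=r["pixels"];b=[x for x in blocks(im,K,np.eye(4)) if 190<x[0][:,0].mean()<320]
print(b[0][0])
P=[atz(K,T,p,-.015) for p in b[0][0]]; print(P,(P[0]+P[1])/2,toolT())
```

```text
[[253.8044 178.0817]
 [253.3666 318.1008]]
[array([ 0.0361, -0.0007, -0.015 ]), array([-0.0362, -0.0008, -0.015 ])] [-0.     -0.0007 -0.015 ] [[-0.1199  0.9928  0.0001  0.6408]
 [ 0.9928  0.1199 -0.0003 -0.3918]
 [-0.0003  0.0001 -1.      0.2786]
 [ 0.      0.      0.      1.    ]]
```

Call:
{"op": "move_arm", "data": {
  "steps": [-1,-2.8,4,-1,0,0,1.6,-1,-2.8,4,-3,0,0,0,-1,-2,3.5,-3,0,0,0,-1,-0.9,1.7,-3,0,0,0,-1,0,0,-3,0,0,0,-1,0,0,-3,0,0,0,-1,0,0,0,0,0,0]
}}

```text
t: 10.9
eef_pos: [0.5577, -0.263, 0.119]
tool_rot: [-0.003, 0.652, 0.758, -0.001]
contact_force: [-0.8, 0.3, -3.6]
gripper_width: 0.635
```

Call:
{"op": "move_arm", "data": {
  "steps": [-1,-0.1,0.3,-2.5,0,0,0,-1,0,0,-2,0,0,0,-1,0,0,0,0,0,0,-1,0,0,0,0,0,0]
}}

```text
t: 11.3
eef_pos: [0.5602, -0.2624, 0.0786]
tool_rot: [0.001, 0.653, 0.758, 0.0]
contact_force: [0.9, -1.4, -1.8]
gripper_width: 0.637
```

Call:
{"op": "move_arm", "data": {
  "steps": [-1,-0.4,0.4,-1,0,0,0,-1,0,0,-0.5,0,0,0,-1,0,0,0,0,0,0,-1,0,0,0,0,0,0]
}}

```text
t: 11.7
eef_pos: [0.5558, -0.2575, 0.0621]
tool_rot: [0.0, 0.652, 0.758, 0.0]
contact_force: [0.1, -0.1, -2.5]
gripper_width: 0.636
```

Call:
{"op": "move_arm", "data": {
  "steps": [-1,0.05,-0.1,-0.5,0,0,0,-1,0,0,-0.1,0,0,0,-1,0,0,0,0,0,0]
}}

```text
t: 12.0
eef_pos: [0.556, -0.2585, 0.0556]
tool_rot: [-0.0, 0.652, 0.758, -0.0]
contact_force: [0.2, -0.5, -3.8]
gripper_width: 0.633
```

Call:
{"op": "move_arm", "data": {
  "steps": [-1,0,0,-0.1,0,0,0,-1,0,0,0,0,0,0]
}}

```text
t: 12.2
eef_pos: [0.5562, -0.2585, 0.0549]
tool_rot: [-0.0, 0.652, 0.758, -0.0]
contact_force: [0.1, -0.9, -2.5]
gripper_width: 0.638
```

Call:
{"op": "move_arm", "data": {
  "steps": [-1,0,0,-0.1,0,0,0,-1,0,0,0,0,0,0]
}}

```text
t: 12.4
eef_pos: [0.5562, -0.2584, 0.0539]
tool_rot: [-0.0, 0.652, 0.758, 0.0]
contact_force: [-0.3, 0.2, -2.2]
gripper_width: 0.633
```

Call:
{"op": "move_arm", "data": {
  "steps": [-1,0,0,-0.1,0,0,0,-1,0,0,0,0,0,0]
}}

```text
t: 12.6
eef_pos: [0.5563, -0.2585, 0.0535]
tool_rot: [-0.0, 0.652, 0.758, 0.0]
contact_force: [-2.0, 1.8, 3.9]
gripper_width: 0.638
```

Call:
{"op": "move_arm", "data": {
  "steps": [1,0,0,0,0,0,0,1,0,0,0,0,0,0,1,0,0,0,0,0,0,1,0,0,1,0,0,0,1,0,0,4,0,0,0,1,0,0,4,0,0,0,1,0,0,4,0,0,0,1,0,0,3,0,0,0]
}}

```text
t: 13.4
eef_pos: [0.5566, -0.2592, 0.2163]
tool_rot: [0.001, 0.653, 0.758, 0.001]
contact_force: [-0.3, 0.1, 0.1]
gripper_width: 0.998
```

Run:
```python
from h import *
np.set_printoptions(precision=4,suppress=True)
im,K,T=shot("wrist","w10");print(status.get_obs()["eef_pos"]) 
for b in blocks(im,K,T,z=.069): print(b[0].round(1).tolist(),b[1],b[2],b[3])
```

```text
[ 0.5587 -0.2606  0.2208]
[[252.9, 140.7], [252.7, 212.7]] [ 0.5555 -0.2591  0.069 ] 98.46372140073275 0.07302178443744829
```

View pics/w10.png

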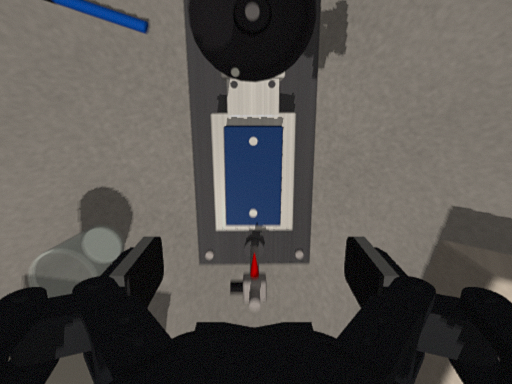

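Call:
{"op": "move_arm", "data": {
  "steps": [1,0.3,4.5,1,0,0,0,1,0.3,4.9,1,0,0,0,1,0.3,4.9,0,0,0,2,1,0.3,4.9,0,0,0,2,1,0.3,4.9,0,0,0,0,1,0.4,4.9,-1,0,0,0,1,0.4,4.9,-2,0,0,0,1,0.4,4.9,-3,0,0,0]
}}

```text
t: 14.25
eef_pos: [0.5834, 0.1227, 0.1792]
tool_rot: [0.001, 0.625, 0.781, 0.002]
contact_force: [0.6, 0.2, 0.6]
gripper_width: 0.999
```

Call:
{"op": "move_arm", "data": {
  "steps": [1,0.4,4.5,-4,0,0,0,1,0.3,3,-4,0,0,0,1,0,0,-3,0,0,0,1,0,0,0,0,0,0,1,0,0,0,0,0,0]
}}

```text
t: 14.75
eef_pos: [0.5891, 0.186, 0.0757]
tool_rot: [0.0, 0.626, 0.78, -0.0]
contact_force: [0.3, -0.3, -0.5]
gripper_width: 1.002
```

Run:
```python
from h import *
np.set_printoptions(precision=4,suppress=True)
im,K,T=shot("wrist","w11");print(toolT()) 
for b in blocks(im,K,T): print(b[0].round(1).tolist(),b[1],b[2],b[3])
```

```text
[[-0.2157  0.9764  0.0023  0.59  ]
 [ 0.9765  0.2157 -0.      0.1859]
 [-0.0005  0.0022 -1.      0.0768]
 [ 0.      0.      0.      1.    ]]
[[304.3, 27.3], [244.8, 22.8]] [0.5758 0.3015 0.016 ] 8.722031981557734 0.03662241150776565
[[265.3, 134.4], [264.4, 234.8]] [0.5932 0.2006 0.016 ] 102.6076406636698 0.0724089185388655
```

View pics/w11.png

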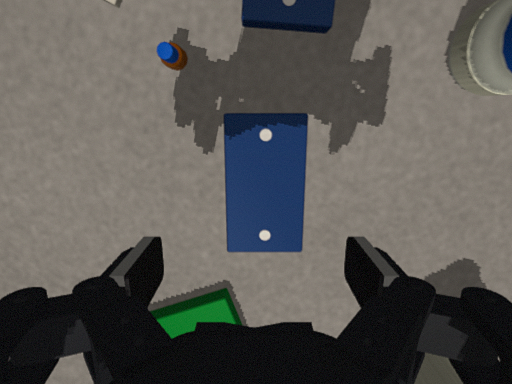

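Call:
{"op": "move_arm", "data": {
  "steps": [1,0.3,1.5,-2,0,0,0,1,0,0,-3,0,0,0,1,0,0,-1,0,0,0,1,0,0,0,0,0,0,1,0,0,0,0,0,0]
}}

```text
t: 15.3
eef_pos: [0.593, 0.2014, 0.0168]
tool_rot: [0.001, 0.626, 0.78, 0.001]
contact_force: [0.7, 0.6, -0.2]
gripper_width: 1.001
```

Call:
{"op": "move_arm", "data": {
  "steps": [1,0,-0.1,-1.2,0,0,0,1,0,0,-0.5,0,0,0,1,0,0,0,0,0,0,-1,0,0,0,0,0,0,-1,0,0,0,0,0,0,-1,0,0,0,0,0,0,-1,0,0,0,0,0,0]
}}

```text
t: 16.0
eef_pos: [0.5925, 0.2013, -0.0012]
tool_rot: [0.0, 0.625, 0.78, 0.001]
contact_force: [0.1, -0.5, 6.0]
gripper_width: 0.639
```

Call:
{"op": "move_arm", "data": {
  "steps": [-1,0,0,1,0,0,0,-1,0,0,4,0,0,0,-1,0,-1,4.5,0,0,0,-1,-0.3,-2,4.5,0,0,0,-1,-0.3,-3,4,0,0,0,-1,-0.3,-4,3,0,0,-2,-1,-0.3,-4.5,2,0,0,-2,-1,-0.3,-4.8,1.5,0,0,0]
}}

```text
t: 16.8
eef_pos: [0.5764, 0.0076, 0.2446]
tool_rot: [0.0, 0.652, 0.758, 0.001]
contact_force: [1.5, -0.1, -2.9]
gripper_width: 0.638
```

Call:
{"op": "move_arm", "data": {
  "steps": [-1,-0.3,-4.9,0,0,0,0,-1,-0.3,-4.9,0,0,0,0,-1,-0.3,-4.9,0,0,0,0,-1,-0.3,-4.9,0,0,0,0,-1,-0.3,-4.2,0,0,0,0,-1,0,-3,0,0,0,0,-1,0,0,0,0,0,0]
}}

```text
t: 17.5
eef_pos: [0.5592, -0.2652, 0.2432]
tool_rot: [0.001, 0.655, 0.755, -0.001]
contact_force: [-0.5, -0.8, -2.2]
gripper_width: 0.639
```

Run:
```python
from h import *
np.set_printoptions(precision=4,suppress=True)
r=cams.read_camera("wrist");K=r["mtx"];T=r["T_tool_cam"]
im=r["pixels"];cv2.imwrite("pics/w12.png",im[:,:,::-1])
for x in blocks(im,K,np.eye(4)):
  if 190<x[0][:,0].mean()<320:
    print(x[0]); P=[atz(K,T,p,-.017) for p in x[0]]; print((P[0]+P[1])/2)
print(toolT())
```

```text
[[253.5429 181.1943]
 [252.0008 130.6507]]
[ 0.0461 -0.0011 -0.017 ]
[[-0.1441  0.9896 -0.001   0.5601]
 [ 0.9896  0.1441 -0.0007 -0.262 ]
 [-0.0006 -0.0011 -1.      0.2428]
 [ 0.      0.      0.      1.    ]]
```

Call:
{"op": "move_arm", "data": {
  "steps": [-1,-0.4,0.3,-4,0,0,0.3,-1,0,0,-4,0,0,0,-1,0,0,-4,0,0,0,-1,0,0,-2,0,0,0,-1,0,0,-1,0,0,0,-1,0,0,0,0,0,0,-1,0,0,0,0,0,0]
}}

```text
t: 18.25
eef_pos: [0.5586, -0.2562, 0.0939]
tool_rot: [0.001, 0.65, 0.76, 0.0]
contact_force: [-0.6, 0.4, -1.8]
gripper_width: 0.638
```

Call:
{"op": "move_arm", "data": {
  "steps": [-1,-0.2,-0.2,-1,0,0,-0.2,-1,0,0,-0.8,0,0,0,-1,0,0,0,0,0,0,-1,0,0,0,0,0,0]
}}

```text
t: 18.65
eef_pos: [0.5556, -0.2583, 0.0746]
tool_rot: [-0.0, 0.652, 0.759, -0.0]
contact_force: [0.1, -0.5, -2.6]
gripper_width: 0.637
```

Call:
{"op": "move_arm", "data": {
  "steps": [-1,0.05,0,-0.5,0,0,0,-1,0,0,-0.1,0,0,0,-1,0,0,0,0,0,0]
}}

```text
t: 18.95
eef_pos: [0.5562, -0.2582, 0.0685]
tool_rot: [-0.0, 0.652, 0.759, -0.0]
contact_force: [0.0, 0.1, -1.7]
gripper_width: 0.636
```

Call:
{"op": "move_arm", "data": {
  "steps": [-1,0,0,-0.15,0,0,0,-1,0,0,0,0,0,0]
}}

```text
t: 19.15
eef_pos: [0.5564, -0.2584, 0.0673]
tool_rot: [0.0, 0.652, 0.759, 0.0]
contact_force: [0.2, -0.1, -1.5]
gripper_width: 0.638
```

Call:
{"op": "move_arm", "data": {
  "steps": [-1,0,0,-0.1,0,0,0,-1,0,0,0,0,0,0]
}}

```text
t: 19.35
eef_pos: [0.5564, -0.2584, 0.0673]
tool_rot: [0.0, 0.652, 0.759, 0.0]
contact_force: [-2.0, 2.0, 7.5]
gripper_width: 0.642
```

Call:
{"op": "move_arm", "data": {
  "steps": [1,0,0,0,0,0,0,1,0,0,0,0,0,0,1,0,0,0,0,0,0,1,0,0,1,0,0,0,1,0,0,4,0,0,0,1,0,0,4.5,0,0,0,1,-0.4,1,4.5,0,0,0,1,-0.6,3,3.5,0,0,0]
}}

```text
t: 20.15
eef_pos: [0.5462, -0.2217, 0.245]
tool_rot: [0.002, 0.654, 0.757, -0.0]
contact_force: [0.2, 1.1, -0.2]
gripper_width: 0.998
```

Call:
{"op": "move_arm", "data": {
  "steps": [1,-0.9,4.8,0,0,0,0,1,-0.9,4.8,0,0,0,-4,1,-0.9,4.8,0,0,0,-4,1,-0.9,4.8,0,0,0,-4,1,-0.9,4.8,0,0,0,-4,1,-0.9,4.8,0,0,0,-4,1,-0.9,4.8,0,0,0,-2,1,-0.9,4.8,0,0,0,0]
}}

```text
t: 20.95
eef_pos: [0.4737, 0.1674, 0.2421]
tool_rot: [-0.0, 0.785, 0.62, 0.001]
contact_force: [-0.3, 0.4, 0.5]
gripper_width: 0.997
```

Call:
{"op": "move_arm", "data": {
  "steps": [1,-0.8,4.5,0,0,0,0,1,-0.7,4.5,-3,0,0,0,1,-0.6,3,-3,0,0,0,1,0,0,-3,0,0,0,1,0,0,0,0,0,0]
}}

```text
t: 21.45
eef_pos: [0.4513, 0.2813, 0.151]
tool_rot: [0.0, 0.784, 0.621, -0.003]
contact_force: [-0.5, -0.7, 0.1]
gripper_width: 1.003
```

Run:
```python
from h import *
np.set_printoptions(precision=4,suppress=True)
im,K,T=shot("wrist","w13");print(toolT()) 
np.savez("v13.npz",im=im,K=K,T=T)
for r in models.silhouettes("wrist","sample_centre")[:2]:
    rc=cv2.minAreaRect(quad(r["region"].astype(np.uint8))); P=np.array([atz(K,T,p,.008) for p in cv2.boxPoints(rc)])
    print(r["score"],rc,P.mean(0),P)
```

```text
[[ 0.2307  0.973  -0.0022  0.453 ]
 [ 0.973  -0.2307 -0.0029  0.2809]
 [-0.0033 -0.0014 -1.      0.1531]
 [ 0.      0.      0.      1.    ]]
0.87 ((245.5, 105.0), (112.0, 63.0), 90.0) [0.458 0.348 0.008] [[0.4427 0.4024 0.008 ]
 [0.4964 0.3898 0.008 ]
 [0.4759 0.293  0.008 ]
 [0.4169 0.3067 0.008 ]]
```

View pics/w13.png

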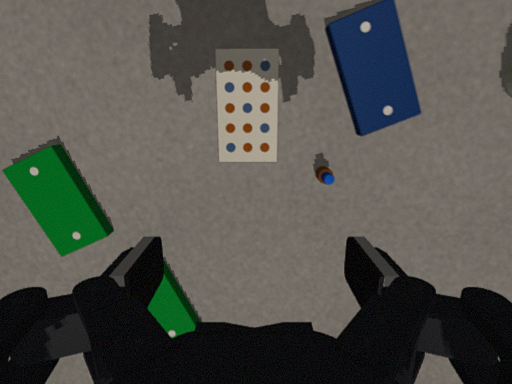

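Run:
```python
from h import *
np.set_printoptions(precision=4,suppress=True)
V=np.load("v13.npz");K,T,im=V["K"],V["T"],V["im"]
P=np.array([atz(K,T,p,.008) for p in [(217,49),(278.5,49),(277.3,161.5),(219,161.5)]]);print(P.mean(0))
a=(P[0]+P[1])/2-(P[2]+P[3])/2;print(np.linalg.norm(a),np.degrees(np.arctan2(a[1],a[0])),np.linalg.norm(P[1]-P[0]),np.linalg.norm(P[2]-P[3]))
print(atz(K,T,(247.3,108),.008))
```

```text
[0.4601 0.3472 0.008 ]
0.09950627697185732 76.80492110013468 0.05388384698606826 0.05613810819678149
[0.4595 0.3473 0.008 ]
```

Call:
{"op": "move_arm", "data": {
  "steps": [1,0.3,3.3,-3,0,0,0,1,0.3,3.3,-4,0,0,0,1,0,0,-4,0,0,0,1,0,0,-2,0,0,0,1,0,0,0,0,0,0,1,0,0,0,0,0,0]
}}

```text
t: 22.15
eef_pos: [0.4615, 0.3466, 0.0274]
tool_rot: [0.0, 0.785, 0.62, 0.001]
contact_force: [-0.5, -0.2, 0.2]
gripper_width: 0.998
```

Call:
{"op": "move_arm", "data": {
  "steps": [1,-0.15,0.1,-1.2,0,0,0,1,0,0,-1.2,0,0,0,1,0,0,-0.5,0,0,0,1,0,0,0,0,0,0]
}}

```text
t: 22.55
eef_pos: [0.4577, 0.3473, -0.0045]
tool_rot: [0.0, 0.784, 0.62, -0.001]
contact_force: [-0.3, -1.0, -0.3]
gripper_width: 0.997
```

Run:
```python
from h import *
np.set_printoptions(precision=4,suppress=True)
im,K,T=shot("wrist","w14"); print(toolT()[:3,3], status.get_obs()["contact_force"])
s=shot("side")[0]; cv2.imwrite("pics/s14c.png",cv2.resize(s[120:200,130:230,::-1],None,fx=6,fy=6))
```

```text
[ 0.4581  0.3474 -0.0041] [-0.4917  0.3407  0.4557]
```

View pics/w14.png

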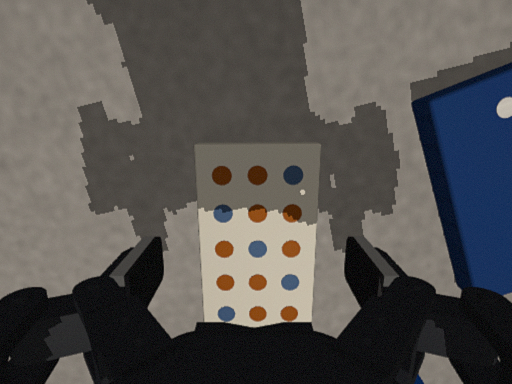

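View pics/s14c.png

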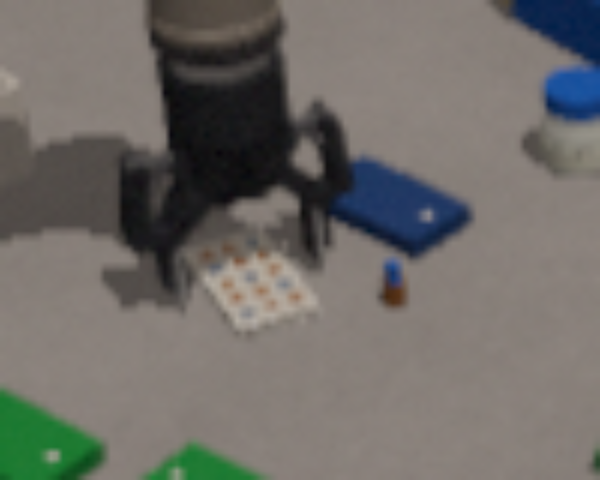

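Call:
{"op": "move_arm", "data": {
  "steps": [-1,0,0,0,0,0,0,-1,0,0,0,0,0,0,-1,0,0,0,0,0,0],
  "newtons": 35
}}

```text
t: 22.95
eef_pos: [0.4585, 0.3478, -0.0031]
tool_rot: [-0.0, 0.784, 0.62, 0.0]
contact_force: [-0.7, -1.8, 4.4]
gripper_width: 0.637
```

Call:
{"op": "move_arm", "data": {
  "steps": [-1,0,0,1,0,0,0,-1,0,0,4,0,0,0,-1,0,0,4.5,0,0,0,-1,0.3,-2,4.4,0,0,0,-1,0.5,-3,4,0,0,0,-1,0.6,-4,3,0,0,3,-1,0.7,-4.4,2,0,0,3,-1,0.8,-4.8,2,0,0,3]
}}

```text
t: 23.75
eef_pos: [0.4867, 0.167, 0.2456]
tool_rot: [-0.0, 0.732, 0.681, 0.001]
contact_force: [0.7, -0.1, 0.1]
gripper_width: 0.641
```

Call:
{"op": "move_arm", "data": {
  "steps": [-1,0.8,-4.8,0,0,0,3,-1,0.8,-4.8,0,0,0,3,-1,0.8,-4.8,0,0,0,3,-1,0.8,-4.8,0,0,0,3,-1,0.8,-4.8,0,0,0,1,-1,0.8,-4.8,0,0,0,0,-1,0.8,-4.8,0,0,0,0,-1,0.8,-4.8,0,0,0,0]
}}

```text
t: 24.55
eef_pos: [0.5505, -0.2173, 0.2443]
tool_rot: [-0.0, 0.652, 0.759, 0.0]
contact_force: [1.5, 0.8, -1.0]
gripper_width: 0.644
```

Call:
{"op": "move_arm", "data": {
  "steps": [-1,0.5,-3,0,0,0,0,-1,0,0,0,0,0,0,-1,0,0,0,0,0,0]
}}

```text
t: 24.85
eef_pos: [0.5551, -0.2461, 0.2439]
tool_rot: [-0.0, 0.652, 0.758, -0.0]
contact_force: [-1.3, 1.1, -1.8]
gripper_width: 0.636
```

Run:
```python
from h import *
np.set_printoptions(precision=4,suppress=True)
im,K,T=shot("wrist","w15"); print(toolT(), status.get_obs()["contact_force"],status.get_obs()["gripper_width"])
```

```text
[[-0.1511  0.9885 -0.0004  0.5555]
 [ 0.9885  0.1511  0.001  -0.2446]
 [ 0.001  -0.0002 -1.      0.2438]
 [ 0.      0.      0.      1.    ]] [ 0.9476 -0.8276 -1.7272] 0.6405822280899586
```

View pics/w15.png

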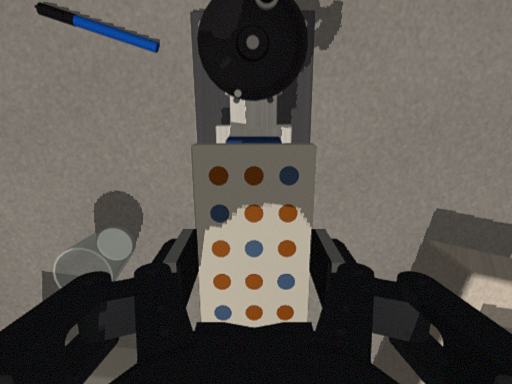

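Call:
{"op": "move_arm", "data": {
  "steps": [-1,0.1,-1.4,-3,0,0,0,-1,0,0,-4,0,0,0,-1,0,0,-4,0,0,0,-1,0,0,-2.5,0,0,0,-1,0,0,-1,0,0,0,-1,0,0,0,0,0,0,-1,0,0,0,0,0,0]
}}

```text
t: 25.6
eef_pos: [0.5578, -0.2592, 0.1002]
tool_rot: [0.001, 0.651, 0.759, 0.0]
contact_force: [1.4, -0.1, -0.9]
gripper_width: 0.638
```

Call:
{"op": "move_arm", "data": {
  "steps": [-1,-0.1,0,-1,0,0,0,-1,0,0,-0.5,0,0,0,-1,0,0,0,0,0,0,-1,0,0,0,0,0,0]
}}

```text
t: 26.0
eef_pos: [0.5557, -0.2596, 0.0839]
tool_rot: [-0.0, 0.652, 0.759, 0.0]
contact_force: [0.4, 0.1, -1.1]
gripper_width: 0.64
```

Call:
{"op": "move_arm", "data": {
  "steps": [-1,0.05,0,-0.2,0,0,0,-1,0,0,0,0,0,0]
}}

```text
t: 26.2
eef_pos: [0.5564, -0.2595, 0.0818]
tool_rot: [0.0, 0.652, 0.759, 0.0]
contact_force: [-0.1, -1.2, -1.1]
gripper_width: 0.638
```

Call:
{"op": "move_arm", "data": {
  "steps": [-1,0,0,-0.1,0,0,0,-1,0,0,0,0,0,0]
}}

```text
t: 26.4
eef_pos: [0.5564, -0.2596, 0.0815]
tool_rot: [0.0, 0.652, 0.759, 0.0]
contact_force: [-1.9, 1.3, 4.7]
gripper_width: 0.636
```

Call:
{"op": "move_arm", "data": {
  "steps": [1,0,0,0,0,0,0,1,0,0,0,0,0,0,1,0,0,0,0,0,0,1,0,0,1,0,0,0,1,0,0,4,0,0,0,1,0,0,4,0,0,0,1,0,0,3,0,0,0,1,0,0,0,0,0,0]
}}

```text
t: 27.2
eef_pos: [0.5586, -0.2614, 0.2062]
tool_rot: [0.004, 0.652, 0.758, 0.002]
contact_force: [-0.5, -0.1, -0.7]
gripper_width: 1.002
```

Run:
```python
from h import *
np.set_printoptions(precision=4,suppress=True)
im,K,T=shot("wrist","w16"); print(toolT()[:3,3]); np.savez("v16.npz",im=im,K=K,T=T)
s=shot("side","s16")[0]; cv2.imwrite("pics/s16c.png",cv2.resize(s[160:270,240:370,::-1],None,fx=5,fy=5,interpolation=cv2.INTER_CUBIC))
```

```text
[ 0.5575 -0.2604  0.2037]
```

View pics/w16.png

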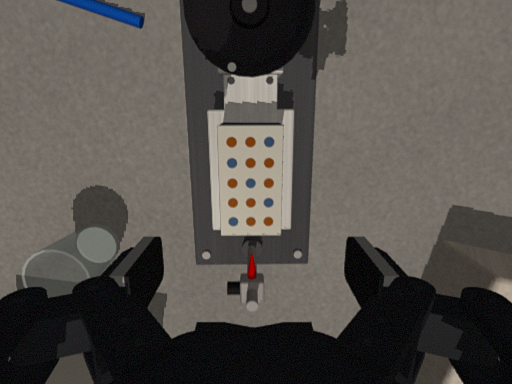

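View pics/s16c.png

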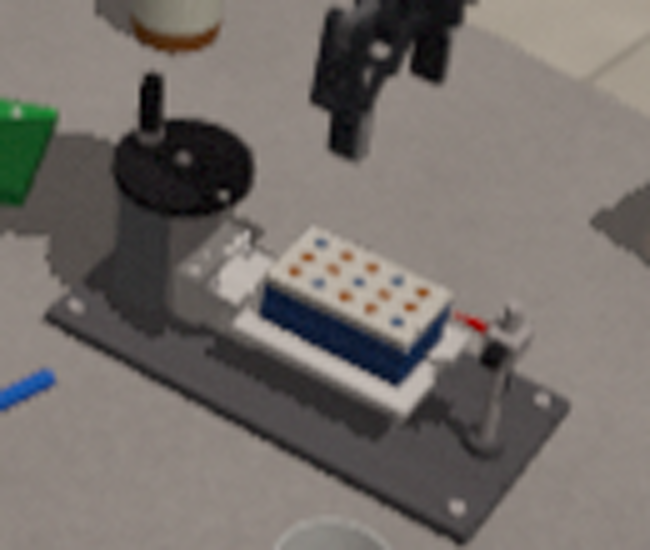

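Call:
{"op": "move_arm", "data": {
  "steps": [1,-0.4,2.5,3,0,0,0,1,-0.4,3,3,0,0,0,1,-0.4,3,2,0,0,0,1,0,0,0,0,0,0,1,0,0,0,0,0,0]
}}

```text
t: 27.8
eef_pos: [0.544, -0.1736, 0.2801]
tool_rot: [-0.0, 0.651, 0.759, -0.0]
contact_force: [1.2, 0.2, -0.2]
gripper_width: 1.0
```

Run:
```python
from h import *
np.set_printoptions(precision=4,suppress=True)
V=np.load("v16.npz")
P=[atz(V["K"],V["T"],p,.0925) for p in [(218.5,124.5),(283,124.5),(282,235),(221,235)]]; print(np.mean(P,0),atz(V["K"],V["T"],(250.8,183),.0925))
im,K,T=shot("wrist","w17"); print(toolT()[:3,3]); np.savez("v17.npz",im=im,K=K,T=T)
for q in ["wheel_axis","crank_handle","pointer_tip"]:
    print(q,[(round(r["score"],2),np.round(r["position"][::-1],1)) for r in models.place_of("wrist",q)][:3])
```

```text
[ 0.5561 -0.2584  0.0925] [ 0.5559 -0.2589  0.0925]
[ 0.5436 -0.1746  0.2797]
wheel_axis []
crank_handle [(0.56, array([263.4,  93. ])), (0.28, array([255.8, 291.9]))]
pointer_tip [(0.65, array([255.9, 294.7]))]
```

View pics/w17.png

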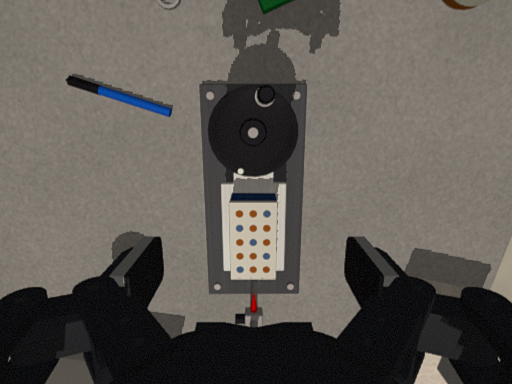

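Run:
```python
from h import *
np.set_printoptions(precision=4,suppress=True)
V=np.load("v17.npz");K,T,im=V["K"],V["T"],V["im"]
w=atz(K,T,(253,132.8),.122);print("wheel",w)
for uv,z in (((266,93.5),.165),((265,97),.123)): 
    h=atz(K,T,uv,z); print(h,np.linalg.norm((h-w)[:2]),np.degrees(np.arctan2(*(h-w)[1::-1])))
cv2.imwrite("pics/w17c.png",cv2.resize(im[75:185,200:310,::-1],None,fx=5,fy=5,interpolation=cv2.INTER_NEAREST))
```

```text
wheel [ 0.5358 -0.1306  0.122 ]
[ 0.5412 -0.0945  0.165 ] 0.03646655485280264 81.58424135309755
[ 0.542  -0.0954  0.123 ] 0.035708580051225604 80.06763143238412
```

View pics/w17c.png

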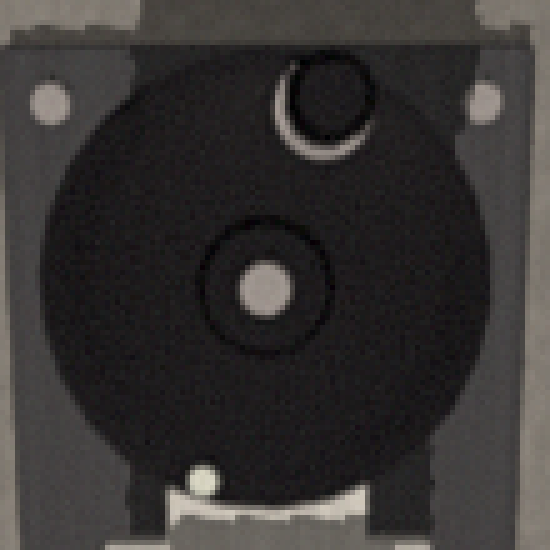

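Call:
{"op": "move_arm", "data": {
  "steps": [1,0,4,0,0,0,0,1,-0.2,4,-3,0,0,0,1,0,0,-4,0,0,0,1,0,0,-3.5,0,0,0,1,0,0,-2,0,0,0,1,0,0,0,0,0,0,1,0,0,0,0,0,0]
}}

```text
t: 28.7
eef_pos: [0.5422, -0.0956, 0.1559]
tool_rot: [-0.0, 0.652, 0.758, -0.001]
contact_force: [0.3, -1.1, 0.9]
gripper_width: 1.002
```

Run:
```python
from h import *
im,K,T=shot("wrist","w18"); print(toolT()[:3,3])
s=shot("side","s18")[0]; cv2.imwrite("pics/s18c.png",cv2.resize(s[130:240,220:350,::-1],None,fx=5,fy=5,interpolation=cv2.INTER_CUBIC))
```

```text
[ 0.54286645 -0.09557308  0.15668056]
```

View pics/s18c.png

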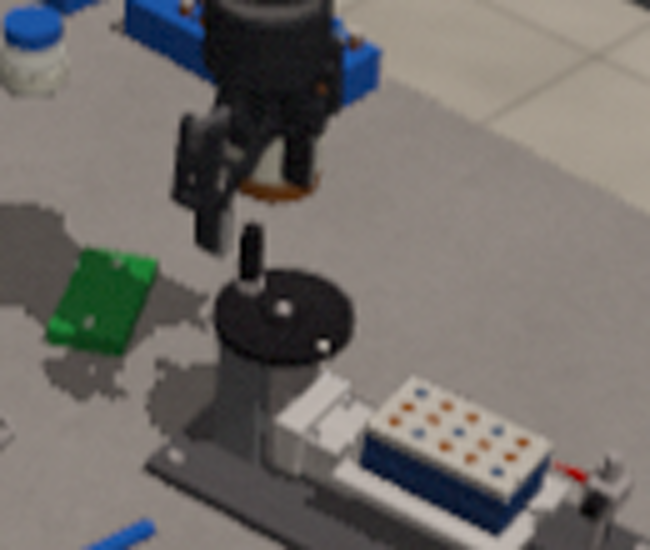

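View pics/w18.png

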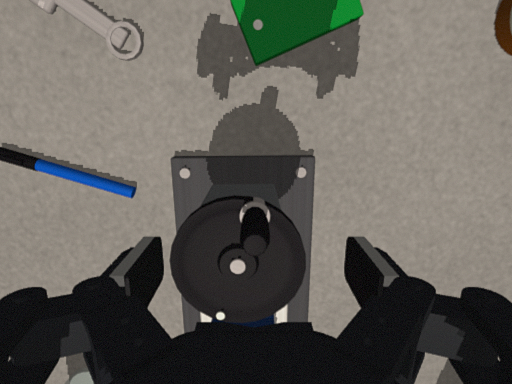

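Call:
{"op": "move_arm", "data": {
  "steps": [1,-0.1,0.1,-1,0,0,0,1,0,0,-0.8,0,0,0,1,0,0,0,0,0,0,-1,0,0,0,0,0,0,-1,0,0,0,0,0,0,-1,0,0,0,0,0,0,-1,0,0,0,0,0,0,-1,0,0,0,0,0,0],
  "newtons": 30
}}

```text
t: 29.6
eef_pos: [0.5415, -0.0934, 0.1381]
tool_rot: [0.0, 0.652, 0.759, 0.0]
contact_force: [-1.1, -0.1, 3.6]
gripper_width: 0.171
```

Run:
```python
from h import *
im,K,T=shot("wrist","w19"); o=status.get_obs();print(o["t"],o["eef_pos"],o["gripper_width"],o["contact_force"])
s=shot("side","s19")[0]; cv2.imwrite("pics/s19c.png",cv2.resize(s[130:240,220:350,::-1],None,fx=5,fy=5,interpolation=cv2.INTER_CUBIC))
```

```text
29.65 [ 0.54147097 -0.09344199  0.13812831] 0.17396965805561904 [-0.37973646  0.62812753  1.81384103]
```

View pics/s19c.png

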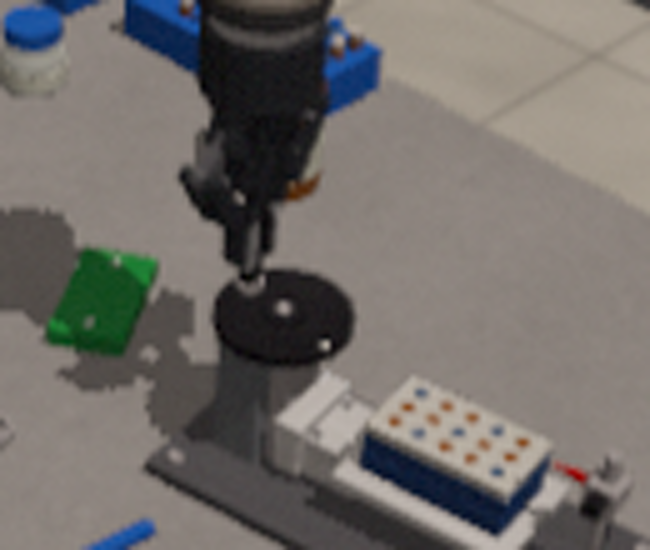

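Run:
```python
import numpy as np
a=81.6-20*np.arange(0,25); p=3.6*np.c_[np.cos(np.radians(a)),np.sin(np.radians(a))]
for i,d in enumerate(np.diff(p,axis=0)): print(i+1,a[i+1].round(1),d.round(2))
```

```text
1 61.6 [ 1.19 -0.39]
2 41.6 [ 0.98 -0.78]
3 21.6 [ 0.66 -1.06]
4 1.6 [ 0.25 -1.22]
5 -18.4 [-0.18 -1.24]
6 -38.4 [-0.59 -1.1 ]
7 -58.4 [-0.93 -0.83]
8 -78.4 [-1.16 -0.46]
9 -98.4 [-1.25 -0.03]
10 -118.4 [-1.19  0.39]
11 -138.4 [-0.98  0.78]
12 -158.4 [-0.66  1.06]
13 -178.4 [-0.25  1.22]
14 -198.4 [0.18 1.24]
15 -218.4 [0.59 1.1 ]
16 -238.4 [0.93 0.83]
17 -258.4 [1.16 0.46]
18 -278.4 [1.25 0.03]
19 -298.4 [ 1.19 -0.39]
20 -318.4 [ 0.98 -0.78]
21 -338.4 [ 0.66 -1.06]
22 -358.4 [ 0.25 -1.22]
23 -378.4 [-0.18 -1.24]
24 -398.4 [-0.59 -1.1 ]
```

Call:
{"op": "move_arm", "data": {
  "steps": [-1,1.19,-0.49,0,0,0,0,-1,0.98,-0.78,0,0,0,0,-1,0.66,-1.06,0,0,0,0,-1,0.25,-1.22,0,0,0,0]
}}

```text
t: 30.1
eef_pos: [0.5725, -0.1287, 0.138]
tool_rot: [-0.001, 0.651, 0.759, 0.0]
contact_force: [-5.8, 3.6, 8.8]
gripper_width: 0.17
```

Call:
{"op": "move_arm", "data": {
  "steps": [-1,-0.18,-1.24,0,0,0,0,-1,-0.59,-1.1,0,0,0,0,-1,-0.93,-0.83,0,0,0,0,-1,-1.16,-0.46,0,0,0,0,-1,-1.25,-0.03,0,0,0,0,-1,-1.19,0.39,0,0,0,0,-1,-0.98,0.78,0,0,0,0,-1,-0.66,1.06,0,0,0,0]
}}

```text
t: 30.9
eef_pos: [0.5032, -0.1439, 0.1382]
tool_rot: [0.002, 0.652, 0.758, 0.0]
contact_force: [7.2, -0.6, -4.6]
gripper_width: 0.167
```

Call:
{"op": "move_arm", "data": {
  "steps": [-1,-0.25,1.22,0,0,0,0,-1,0.18,1.24,0,0,0,0,-1,0.59,1.1,0,0,0,0,-1,0.93,0.83,0,0,0,0,-1,1.16,0.46,0,0,0,0,-1,1.25,0.03,0,0,0,0,-1,1.19,-0.39,0,0,0,0,-1,0.98,-0.78,0,0,0,0]
}}

```text
t: 31.7
eef_pos: [0.5631, -0.1048, 0.138]
tool_rot: [-0.001, 0.651, 0.759, -0.0]
contact_force: [-4.9, -1.0, 11.9]
gripper_width: 0.174
```

Call:
{"op": "move_arm", "data": {
  "steps": [-1,0,0,0,0,0,0,1,0,0,0,0,0,0,1,0,0,0,0,0,0,1,0,0,0,0,0,0,1,0,0,0,0,0,0]
}}

```text
t: 32.2
eef_pos: [0.5626, -0.1057, 0.1376]
tool_rot: [-0.0, 0.651, 0.759, -0.0]
contact_force: [-0.6, 0.5, 0.5]
gripper_width: 0.843
```

Call:
{"op": "move_arm", "data": {
  "steps": [1,0,0,2,0,0,0,1,0,0,4,0,0,0,1,0,-2,3,0,0,0,1,0,-4,0,-7.9,-1.2,0,1,-0.1,-4,0,-7.9,-1.2,0,1,-0.1,-4,-1,-7.9,-1.2,0,1,-0.1,-2.5,-2,-7.9,-1.2,0,1,-0.1,0,-1,-7.9,-1.2,0]
}}

```text
t: 33.0
eef_pos: [0.5574, -0.2745, 0.1888]
tool_rot: [0.261, 0.614, 0.711, -0.223]
contact_force: [-0.2, -0.4, -2.5]
gripper_width: 1.0
```

Call:
{"op": "move_arm", "data": {
  "steps": [1,0,0,0,0,0,0,1,0,0,0,0,0,0]
}}

```text
t: 33.2
eef_pos: [0.5592, -0.2699, 0.1871]
tool_rot: [0.258, 0.611, 0.714, -0.224]
contact_force: [0.5, -0.2, 1.8]
gripper_width: 0.997
```

Run:
```python
from h import *
np.set_printoptions(precision=4,suppress=True)
im,K,T=shot("wrist","w20"); o=status.get_obs();print(o["t"],toolT(),T[:3,3],o["q"]); np.savez("v20.npz",im=im,K=K,T=T)
```

```text
33.25 [[-0.116   0.9886  0.0964  0.5593]
 [ 0.7586  0.1509 -0.6339 -0.2712]
 [-0.6412 -0.0004 -0.7674  0.1883]
 [ 0.      0.      0.      1.    ]] [ 0.5367 -0.1283  0.2574] [-0.7787  0.6499  1.0769  2.0505  0.2007  0.5323  0.1218]
```

View pics/w20.png

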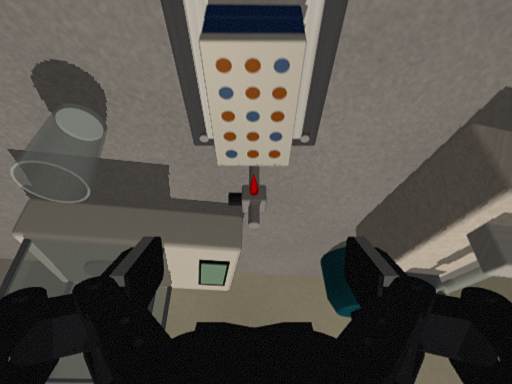

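Run:
```python
from h import *
im=np.load("v20.npz")["im"]
cv2.imwrite("pics/w20c.png",cv2.resize(im[150:200,205:305,::-1],None,fx=8,fy=8,interpolation=cv2.INTER_NEAREST))
```

```text
(no output)
```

View pics/w20c.png

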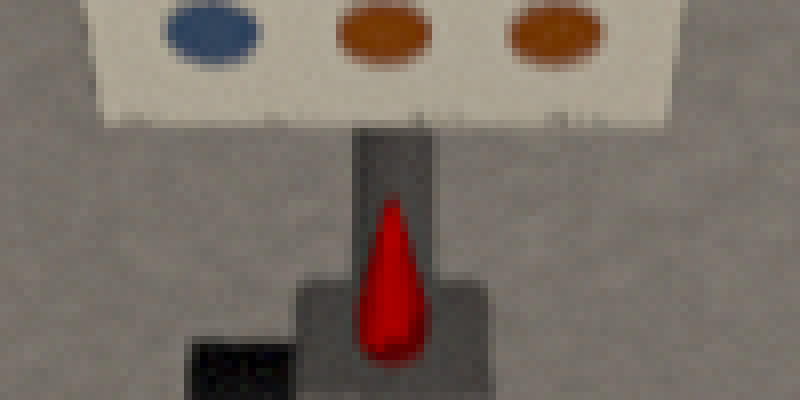

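```bash
cat > meas.py <<'E'
from h import *
np.set_printoptions(precision=4,suppress=True)
def lift(K,T,tip,L,R):
    u=np.array([-np.sin(np.radians(8.7)),np.cos(np.radians(8.7)),0]); c=np.array([.5561,-.2586,0])
    def hit(uv,yy):
        o,d=ray(K,T,uv); t=(yy-(o-c)@u)/(d@u); return o+d*t
    t=hit(tip,-.064);l=hit(L,-.050);r=hit(R,-.050)
    print("tip",t,"L",l,"R",r,"width",np.linalg.norm(l-r),"dz(mm)",1e3*(t[2]-(l[2]+r[2])/2))
E
python3 - <<'E'
from meas import *
V=np.load("v20.npz"); lift(V["K"],V["T"],(253.5,173.8),(217.5,165.4),(288,165.5))
B=np.load("v9.npz");A=np.load("v8.npz")
print(tri([ray(V["K"],V["T"],(253.5,173.8)),ray(B["K"],B["T"],(187,98)),ray(A["K"],A["T"],(267.6,106.5))]))
E
```

```text
tip [ 0.5663 -0.3218  0.1022] L [ 0.5364 -0.3122  0.1052] R [ 0.5908 -0.3039  0.1049] width 0.05503958991177099 dz(mm) -2.7944366139440597
(array([ 0.5659, -0.3212,  0.1029]), [np.float64(0.3135169903468029), np.float64(0.7432987276464916), np.float64(0.46979036927513057)])
```

Run:
```python
from h import *
np.set_printoptions(precision=3,suppress=True)
W=toolT()
a=np.radians(8.7); ex=np.array([np.cos(a),np.sin(a),0]); ey=np.array([-np.sin(a),np.cos(a),0]); ez=np.array([0,0,1])
for tilt in (50,):
    t=np.radians(tilt)
    z=np.sin(t)*ex-np.cos(t)*ez; x=-np.cos(t)*ex-np.sin(t)*ez
    y=np.cross(z,x); Rt=np.c_[x,y,z]
    rv=R.from_matrix(Rt@W[:3,:3].T).as_rotvec(degrees=True)
    print(tilt,Rt,rv,np.linalg.norm(rv))
    # final cam pos for TCP
    Tt=np.eye(4);Tt[:3,:3]=Rt;Tt[:3,3]=[.5027,-.325,.162]
    K=cams.read_camera("wrist"); C=Tt@K["T_tool_cam"]; print(C[:3,3],proj(K["mtx"],C,np.array([.566,-.3215,.103])),proj(K["mtx"],C,np.array([.5639,-.308,.104])))
print(W[:3,3])
```

```text
50 [[-0.635 -0.151  0.757]
 [-0.097  0.988  0.116]
 [-0.766 -0.    -0.643]] [-6.635 -9.073 89.77 ] 90.4710487098807
[ 0.351 -0.349  0.206] [246.514 188.957] [263.776 190.098]
[ 0.559 -0.271  0.188]
```

Call:
{"op": "move_arm", "data": {
  "steps": [1,0,0,3,-0.6,-0.8,8.2,1,-0.5,-0.5,2,-0.6,-0.8,8.2,1,-0.5,-0.5,0,-0.6,-0.8,8.2,1,-0.6,-0.5,0,-0.6,-0.8,8.2,1,-0.6,-0.5,0,-0.6,-0.8,8.2,1,-0.6,-0.5,0,-0.6,-0.8,8.2,1,-0.6,-0.5,0,-0.6,-0.8,8.2,1,-0.6,-0.5,0,-0.6,-0.8,8.2]
}}

```text
t: 34.1
eef_pos: [0.5315, -0.306, 0.2276]
tool_rot: [0.346, 0.34, 0.865, -0.128]
contact_force: [-0.0, 0.5, -1.1]
gripper_width: 1.0
```

Call:
{"op": "move_arm", "data": {
  "steps": [1,-0.6,-0.5,-1,-0.6,-0.8,8.2,1,-0.5,-0.7,-2,-0.6,-0.8,8.2,1,-0.5,-0.7,-2,-0.6,-0.8,8.2,1,0,0,-2,0,0,0,1,0,0,0,0,0,0,1,0,0,0,0,0,0]
}}

```text
t: 34.7
eef_pos: [0.5259, -0.3227, 0.1891]
tool_rot: [0.353, 0.29, 0.88, -0.125]
contact_force: [0.1, -0.1, 0.2]
gripper_width: 1.003
```

Run:
```python
from h import *
np.set_printoptions(precision=4,suppress=True)
im,K,T=shot("wrist","w21"); o=status.get_obs();print(o["t"],toolT(),T[:3,3],o["q"]); np.savez("v21.npz",im=im,K=K,T=T)
cv2.imwrite("pics/w21c.png",cv2.resize(im[140:220,200:360,::-1],None,fx=5,fy=5,interpolation=cv2.INTER_NEAREST))
```

```text
34.75 [[-0.5824  0.5987  0.55    0.5265]
 [ 0.4219  0.8009 -0.425  -0.3219]
 [-0.6949 -0.0155 -0.7189  0.1891]
 [ 0.      0.      0.      1.    ]] [ 0.4073 -0.2334  0.2489] [ 0.0882  0.2207  0.2673  2.3363  2.2691  0.2228 -0.9533]
```

View pics/w21.png

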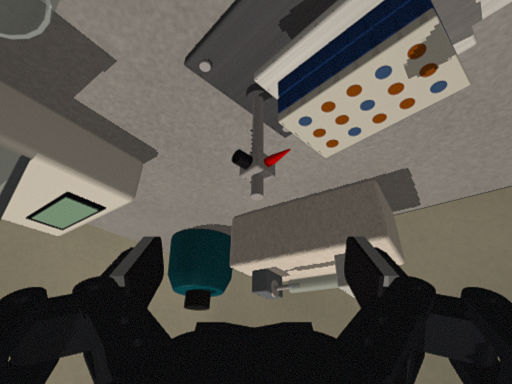

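View pics/w21c.png

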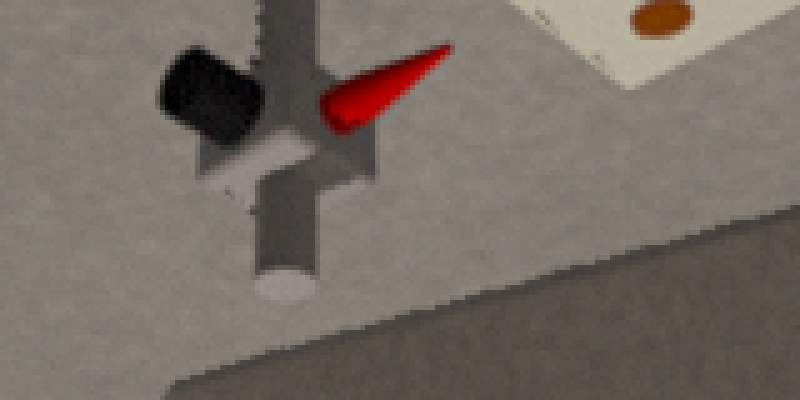

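Run:
```python
from h import *
im=np.load("v21.npz")["im"]
cv2.imwrite("pics/w21d.png",cv2.resize(im[90:165,265:365,::-1],None,fx=8,fy=8,interpolation=cv2.INTER_NEAREST))
```

```text
(no output)
```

View pics/w21d.png

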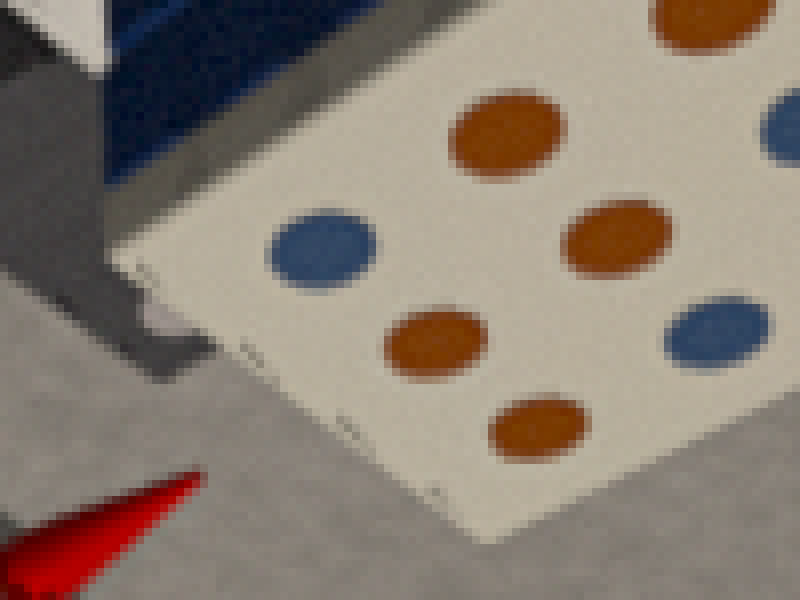

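```bash
cat >> meas.py <<'E'
def tri2(A,B,pts):
    W={}
    for k,(a,b) in pts.items():
        W[k],e=tri([ray(A["K"],A["T"],a),ray(B["K"],B["T"],b)]); print(k,W[k],np.round(e,2))
    return W
E
python3 - <<'E'
from meas import *
A=np.load("v20.npz");B=np.load("v21.npz")
tri2(A,B,{"tip":((253.5,173.6),(290.25,148.5)),"L":((217.5,165.4),(277.5,120.5)),"R":((288,165.5),(325.4,157.6)),"sb":((231,153.6),(304.9,120.6)),"sm":((252.6,153.6),(319.1,132.5)),"sr":((274,153.6),(332,143.1))})
E
```

```text
tip [ 0.566  -0.3203  0.1031] [0.07 0.07]
L [ 0.5359 -0.3125  0.1038] [0.96 0.96]
R [ 0.5905 -0.3034  0.1046] [0.54 0.54]
sb [ 0.5453 -0.2968  0.1047] [0.45 0.45]
sm [ 0.5612 -0.2943  0.1048] [0.37 0.37]
sr [ 0.5769 -0.2918  0.1048] [0.35 0.35]
```

Run:
```python
from h import *
np.set_printoptions(precision=4,suppress=True)
im,K,T=shot("wrist","w22"); print(toolT()[:3,3]); np.savez("v22.npz",im=im,K=K,T=T)
```

```text
[ 0.527  -0.3212  0.1889]
```

Call:
{"op": "move_arm", "data": {
  "steps": [1,-1,-2,-2,0,0,0,1,-1,-2,-1.5,0,0,0,1,0,0,0,0,0,0,1,0,0,0,0,0,0,1,0,0,0,0,0,0]
}}

```text
t: 35.3
eef_pos: [0.5084, -0.3581, 0.154]
tool_rot: [0.352, 0.287, 0.882, -0.125]
contact_force: [1.0, 0.7, 0.7]
gripper_width: 0.999
```

Run:
```python
from h import *
np.set_printoptions(precision=4,suppress=True)
im,K,T=shot("wrist","w23"); o=status.get_obs();print(o["t"],toolT()); np.savez("v23.npz",im=im,K=K,T=T)
```

```text
35.35 [[-0.5865  0.5944  0.5502  0.5086]
 [ 0.4186  0.8039 -0.4224 -0.3577]
 [-0.6934 -0.0174 -0.7203  0.154 ]
 [ 0.      0.      0.      1.    ]]
```

View pics/w23.png

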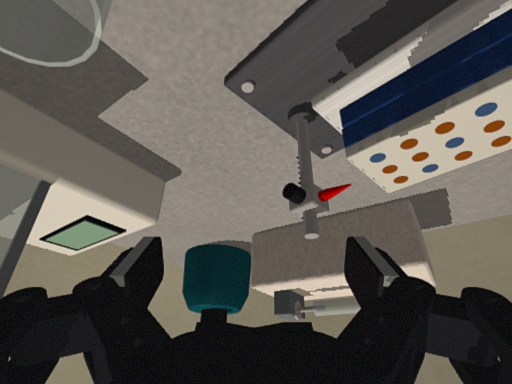

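```bash
cat >> meas.py <<'E'
def spots(im):
    hsv=cv2.cvtColor(im,cv2.COLOR_RGB2HSV); 
    m=cv2.inRange(hsv,(3,120,60),(16,255,255))|cv2.inRange(hsv,(100,70,50),(118,190,255))
    n,l,s,c=cv2.connectedComponentsWithStats(m)
    return [(c[i].round(2),s[i,4],im[int(c[i][1]),int(c[i][0])]) for i in range(1,n) if 15<s[i,4]<500]
def redtip(im):
    r=im.astype(float); sc=np.clip((r[:,:,0]-np.maximum(r[:,:,1],r[:,:,2]))/120.,0,1)
    vv,uu=np.nonzero(sc>.25); w=sc[vv,uu]; p=np.c_[uu,vv].astype(float); c=np.average(p,axis=0,weights=w)
    return p,w,c
E
python3 - <<'E'
from meas import *
for n in ("v16","v20","v22","v23"):
    V=np.load(n+".npz"); im=V["im"]
    print(n,[(x[0].tolist(),int(x[1]),x[2][0]>x[2][2]) for x in spots(im)])
    p,w,c=redtip(im); print("red",len(p),c, p[p[:,1].argmin()],p[p[:,0].argmax()])
E
```

```text
v16 [([231.13, 141.62], 78, np.True_), ([249.85, 141.6], 75, np.True_), ([268.75, 141.53], 64, np.False_), ([231.75, 162.6], 60, np.False_), ([250.07, 162.6], 72, np.True_), ([268.59, 162.41], 70, np.True_), ([232.0, 182.88], 67, np.True_), ([250.16, 182.63], 57, np.False_), ([268.36, 182.77], 69, np.True_), ([232.5, 202.39], 62, np.True_), ([250.18, 202.31], 62, np.True_), ([268.11, 202.11], 53, np.False_), ([267.87, 220.92], 60, np.True_), ([232.92, 220.98], 50, np.False_), ([250.39, 221.21], 56, np.True_)]
red 904 [250.357  205.5204] [229. 137.] [273. 160.]
v20 [([223.22, 65.1], 164, np.True_), ([252.32, 65.18], 163, np.True_), ([281.22, 65.43], 143, np.False_), ([225.59, 92.55], 110, np.False_), ([252.39, 92.83], 125, np.True_), ([279.09, 92.94], 127, np.True_), ([227.9, 115.94], 97, np.True_), ([252.35, 116.11], 83, np.False_), ([277.03, 116.16], 99, np.True_), ([229.56, 136.18], 78, np.True_), ([252.47, 136.26], 77, np.True_), ([275.55, 136.15], 65, np.False_), ([230.94, 153.55], 53, np.False_), ([252.59, 153.71], 63, np.True_), ([274.05, 153.83], 63, np.True_)]
red 1299 [251.0
[... 892 characters left out ...]
66.89, 85.31], 35, np.False_), ([392.87, 97.86], 79, np.False_), ([485.79, 109.09], 184, np.False_), ([377.06, 106.88], 16, np.False_), ([359.3, 117.0], 91, np.False_), ([387.63, 122.93], 30, np.False_), ([493.9, 126.0], 157, np.True_), ([444.5, 127.5], 158, np.True_), ([367.97, 134.6], 30, np.False_), ([348.1, 142.37], 41, np.False_), ([500.76, 140.96], 135, np.True_), ([408.9, 143.47], 125, np.True_), ([454.3, 142.18], 115, np.False_), ([463.26, 155.21], 103, np.True_), ([419.93, 156.27], 106, np.True_), ([377.42, 157.52], 93, np.False_), ([389.72, 168.78], 86, np.True_), ([430.0, 168.0], 77, np.False_), ([400.66, 179.12], 73, np.True_)]
red 1343 [412.0501 159.6395] [498. 120.] [510. 137.]
```

Run:
```python
from meas import *
V=np.load("v16.npz"); s=[x[0] for x in spots(V["im"])]
a=np.radians(8.7); ex=np.array([np.cos(a),np.sin(a),0]); ey=np.array([-np.sin(a),np.cos(a),0])
P=np.array([atz(V["K"],V["T"],p,.0925) for p in s])-np.array([.5561,-.2586,.0925])
print(np.c_[P@ex,P@ey]*1e3)
tiles=[]
for n,(u,v) in {"v22":(289,148),"v23":(349,185)}.items():
    im=np.load(n+".npz")["im"]; tiles.append(cv2.resize(im[v-12:v+12,u-14:u+14,::-1],None,fx=14,fy=14,interpolation=cv2.INTER_NEAREST))
cv2.imwrite("pics/tips.png",np.hstack(tiles))
```

```text
[[-16.9117  35.9103]
 [ -1.0014  35.9228]
 [ 15.0754  35.9775]
 [-16.7165  17.8956]
 [ -0.8605  17.8831]
 [ 15.1811  18.0367]
 [-16.8285  -0.1573]
 [ -0.8267   0.0484]
 [ 15.2227  -0.0994]
 [-16.7076 -18.1512]
 [ -0.8537 -18.105 ]
 [ 15.2353 -17.9464]
 [ 15.2508 -35.9144]
 [-16.6398 -35.8985]
 [ -0.7064 -36.1591]]
```

View pics/tips.png

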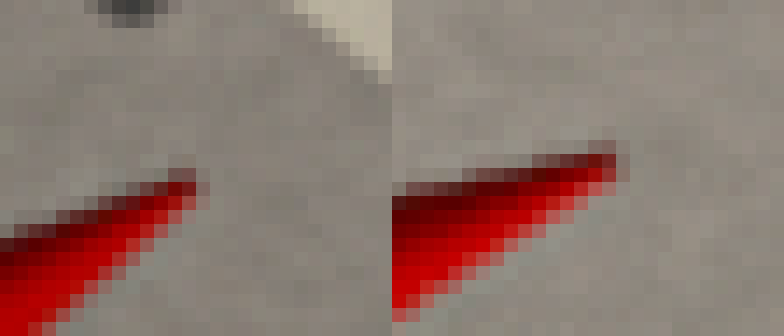

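```bash
cat >> meas.py <<'E'
from scipy.optimize import least_squares
G=np.array([[x,y,0] for y in (36,18,0,-18,-36) for x in (-16,0,16)])/1e3
def fitplate(V,freerot=False,z0=.104):
    """camera pose in plate frame from the spots, rotation from robot with yaw (and optionally tilt) free"""
    K,T=V["K"],V["T"]; s=np.array([x[0] for x in spots(V["im"]) if x[1]>40])
    def pose(p):
        Rp=R.from_rotvec([p[4] if freerot else 0,p[5] if freerot else 0,0])*R.from_euler("z",p[3])
        return Rp.as_matrix(),p[:3]
    p=np.array([.5561,-.2586,z0,np.radians(8.7),0,0])
    for it in range(4):
        Rm,t=pose(p); pr=np.array([proj(K,T,Rm@g+t) for g in G])
        D=np.linalg.norm(pr[:,None]-s[None],axis=2); j=D.argmin(1); ok=D.min(1)<(8 if it==0 else 4)
        f=lambda q:(np.array([proj(K,T,pose(q)[0]@g+pose(q)[1]) for g in G[ok]])-s[j[ok]]).ravel()
        reg=lambda q: np.r_[f(q),(q[4:]-0)*1e-3] 
        p=least_squares(reg,p).x
    Rm,t=pose(p); print("plate",p[:3],np.degrees(p[3:]),"n",ok.sum(),"rms px",np.sqrt(np.mean(f(p)**2)))
    M=np.eye(4);M[:3,:3]=Rm;M[:3,3]=t
    return np.linalg.inv(M)@T
def rel(views,tips,free=False):
    rs=[]
    for V,u in zip(views,tips):
        C=fitplate(V,free); o,d=ray(V["K"],C,u); rs.append((o,d))
        x0=o-d*o[0]/d[0]; y0=o+d*(-.064-o[1])/d[1]; print("  x=0:",x0*1e3," y=-64:",y0*1e3)
    if len(rs)>1: 
        p,e=tri(rs); print("tip in plate frame mm",p*1e3,np.round(e,2))
E
python3 - <<'E'
from meas import *
L=lambda n:np.load(n+".npz")
vs=[L("v20"),L("v22"),L("v23")]; tp=[(253.5,173.6),(288.8,148.4),(350.9,183.9)]
for fr in (False,True): rel(vs,tp,fr)
E
```

```text
plate [ 0.5558 -0.2594  0.1047] [8.8436 0.     0.    ] n 15 rms px 0.07816465670253517
  x=0: [   0.     -334.9699 -218.3156]  y=-64: [  0.7273 -64.      -3.2968]
plate [ 0.5555 -0.2586  0.1042] [8.9198 0.     0.    ] n 15 rms px 0.06287896505749063
  x=0: [  0.     -62.0794  -0.4979]  y=-64: [  2.4683 -64.      -3.021 ]
plate [ 0.5555 -0.2586  0.1042] [8.9138 0.     0.    ] n 12 rms px 0.06961722110292867
  x=0: [  0.     -62.4645  -0.6447]  y=-64: [  3.2858 -64.      -2.8366]
tip in plate frame mm [  0.869  -62.6863  -1.57  ] [0.55 0.18 0.38]
plate [ 0.5558 -0.2594  0.1047] [ 8.8602 -0.003  -0.1364] n 15 rms px 0.07523547667031748
  x=0: [   0.     -209.0059 -118.4766]  y=-64: [  0.7011 -64.      -3.3146]
plate [ 0.5556 -0.2586  0.1042] [ 8.8986 -0.0382  0.0136] n 15 rms px 0.06220941098626942
  x=0: [  0.     -62.0688  -0.5138]  y=-64: [  2.4867 -64.      -3.0544]
plate [ 0.5555 -0.2586  0.1042] [ 8.9087 -0.0126  0.0116] n 12 rms px 0.06946734592954432
  x=0: [ -0.     -62.4611  -0.6516]  y=-64: [  3.2952 -64.      -2.8488]
tip in plate frame mm [  0.8482 -62.6651  -1.5655] [0.56 0.18 0.38]
```

Run:
```python
from h import *
np.set_printoptions(precision=3,suppress=True)
W=toolT(); print(W[:3,3])
a=np.radians(8.8); ex=np.array([np.cos(a),np.sin(a),0]); ey=np.array([-np.sin(a),np.cos(a),0]); ez=np.array([0,0,1])
t=np.radians(52); z=-np.sin(t)*ey-np.cos(t)*ez; x=np.cos(t)*ey-np.sin(t)*ez
Rt=np.c_[x,np.cross(z,x),z]; rv=R.from_matrix(Rt@W[:3,:3].T).as_rotvec(degrees=True); print(rv,np.linalg.norm(rv))
Tt=np.eye(4);Tt[:3,:3]=Rt;Tt[:3,3]=[.563,-.303,.14]
r=cams.read_camera("wrist");C=Tt@r["T_tool_cam"];print(C[:3,3],proj(r["mtx"],C,np.array([.566,-.3213,.103])))
```

```text
[ 0.509 -0.358  0.154]
[ -6.574  -5.169 -44.573] 45.35066919788929
[ 0.539 -0.15   0.179] [254.454 188.777]
```

Call:
{"op": "move_arm", "data": {
  "steps": [1,0,0,4,0,0,0,1,0.9,0.9,1,-1.1,-0.9,-7.4,1,0.9,0.9,0,-1.1,-0.9,-7.4,1,0.9,0.9,0,-1.1,-0.9,-7.4,1,0.9,0.9,0,-1.1,-0.9,-7.4,1,0.9,0.9,0,-1.1,-0.9,-7.4,1,0.9,1,0,-1.1,-0.9,-7.6,1,0,0,-2,0,0,0]
}}

```text
t: 36.2
eef_pos: [0.5601, -0.3127, 0.1758]
tool_rot: [0.347, 0.522, 0.74, -0.244]
contact_force: [0.7, 0.7, -0.2]
gripper_width: 0.999
```

Call:
{"op": "move_arm", "data": {
  "steps": [1,0,0,-2.5,0,0,0,1,0,0,-1,0,0,0,1,0,0,0,0,0,0,1,0,0,0,0,0,0]
}}

```text
t: 36.6
eef_pos: [0.5534, -0.3187, 0.1404]
tool_rot: [0.345, 0.521, 0.74, -0.248]
contact_force: [-0.4, -0.1, 0.5]
gripper_width: 1.002
```

Run:
```python
from h import *
np.set_printoptions(precision=4,suppress=True)
im,K,T=shot("wrist","w24"); o=status.get_obs();print(o["t"],toolT(),T[:3,3],o["q"]); np.savez("v24.npz",im=im,K=K,T=T)
```

```text
36.65 [[-0.2177  0.9429  0.2521  0.5534]
 [ 0.6019  0.333  -0.7258 -0.319 ]
 [-0.7683 -0.0063 -0.64    0.1407]
 [ 0.      0.      0.      1.    ]] [ 0.5017 -0.174   0.1839] [-0.4604  0.5699  0.6285  2.2032  1.3875  0.4884 -0.9013]
```

View pics/w24.png

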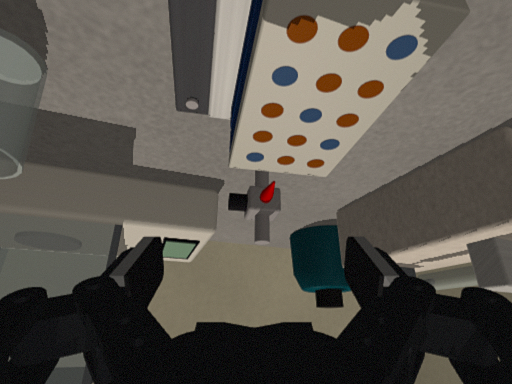

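Run:
```python
from meas import *
tiles=[]
for n,(u,v) in {"v24":(272,182),"v20":(254,177)}.items():
    im=np.load(n+".npz")["im"]; tiles.append(cv2.resize(im[v-12:v+12,u-14:u+14,::-1],None,fx=14,fy=14,interpolation=cv2.INTER_NEAREST))
cv2.imwrite("pics/tips2.png",np.hstack(tiles))
V=np.load("v24.npz");fitplate(V)
```

```text
plate [ 0.5556 -0.2589  0.1045] [8.8465 0.     0.    ] n 12 rms px 0.05765967631347457
```

View pics/tips2.png

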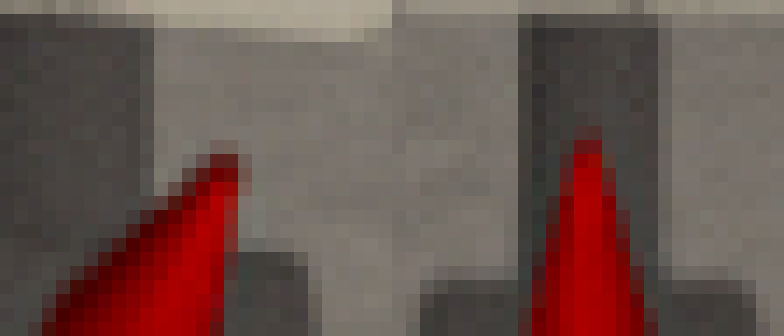

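Run:
```python
from meas import *
L=lambda n:np.load(n+".npz")
D={"v20":(253.5,173.7),"v22":(288.8,148.4),"v23":(350.9,183.9),"v24":(274.2,180.2)}
rel([L(k) for k in D],list(D.values()))
print("---settled"); rel([L(k) for k in list(D)[1:]],list(D.values())[1:])
```

```text
plate [ 0.5558 -0.2594  0.1047] [8.8436 0.     0.    ] n 15 rms px 0.07816465670253517
  x=0: [   0.     -335.3667 -218.3795]  y=-64: [  0.7277 -64.      -3.1914]
plate [ 0.5555 -0.2586  0.1042] [8.9198 0.     0.    ] n 15 rms px 0.06287896505749063
  x=0: [  0.     -62.0794  -0.4979]  y=-64: [  2.4683 -64.      -3.021 ]
plate [ 0.5555 -0.2586  0.1042] [8.9138 0.     0.    ] n 12 rms px 0.06961722110292867
  x=0: [  0.     -62.4645  -0.6447]  y=-64: [  3.2858 -64.      -2.8366]
plate [ 0.5556 -0.2589  0.1045] [8.8465 0.     0.    ] n 12 rms px 0.05765967631347457
  x=0: [  0.     -59.1797   0.0475]  y=-64: [  1.2807 -64.      -2.4818]
tip in plate frame mm [  0.9113 -62.7211  -1.6397] [0.46 0.2  0.4  0.15]
---settled
plate [ 0.5555 -0.2586  0.1042] [8.9198 0.     0.    ] n 15 rms px 0.06287896505749063
  x=0: [  0.     -62.0794  -0.4979]  y=-64: [  2.4683 -64.      -3.021 ]
plate [ 0.5555 -0.2586  0.1042] [8.9138 0.     0.    ] n 12 rms px 0.06961722110292867
  x=0: [  0.     -62.4645  -0.6447]  y=-64: [  3.2858 -64.      -2.8366]
plate [ 0.5556 -0.2589  0.1045] [8.8465 0.     0.    ] n 12 rms px 0.05765967631347457
  x=0: [  0.     -59.1797   0.0475]  y=-64: [  1.2807 -64.      -2.4818]
tip in plate frame mm [  1.0907 -62.9363  -1.6485] [0.03 0.25 0.27]
```

Run:
```python
from h import *
np.set_printoptions(precision=3,suppress=True)
W=toolT(); print(W[:3,3])
a=np.radians(8.7); y=np.array([np.cos(a),np.sin(a),0]); z=np.array([0,0,-1.]); x=np.cross(y,z)
rv=R.from_matrix(np.c_[x,y,z]@W[:3,:3].T).as_rotvec(degrees=True); print(rv,np.linalg.norm(rv))
p=np.array([3.6*np.array([np.cos(t),np.sin(t)]) for t in np.radians(42.5+np.arange(0,81,16))]);print(np.diff(p,axis=0))
```

```text
[ 0.553 -0.319  0.141]
[ 48.849  11.902 -10.214] 51.30470342211026
[[-0.773  0.637]
 [-0.919  0.4  ]
 [-0.993  0.131]
 [-0.991 -0.148]
 [-0.912 -0.416]]
```

Call:
{"op": "move_arm", "data": {
  "steps": [1,0,0,4,8.1,2,-1.7,1,0,1,4,8.1,2,-1.7,1,0.2,4,2,8.1,2,-1.7,1,0.2,4,0,8.1,2,-1.7,1,0.2,4,0,8.1,2,-1.7,1,0.2,4,0,8.1,2,-1.7,1,0.1,4,0,0.3,0,0,1,0,0,0,0,0,0]
}}

```text
t: 37.45
eef_pos: [0.5614, -0.1322, 0.1919]
tool_rot: [0.084, 0.634, 0.765, -0.074]
contact_force: [0.3, 1.4, -0.5]
gripper_width: 0.998
```

Run:
```python
from h import *
np.set_printoptions(precision=4,suppress=True)
im,K,T=shot("wrist","w25"); o=status.get_obs();W=toolT();print(o["t"],W)
a=np.radians(8.7); y=np.array([np.cos(a),np.sin(a),0]); z=np.array([0,0,-1.]); x=np.cross(y,z)
print(R.from_matrix(np.c_[x,y,z]@W[:3,:3].T).as_rotvec(degrees=True))
```

```text
37.5 [[-0.1802  0.983   0.0337  0.5606]
 [ 0.9576  0.1832 -0.2225 -0.1346]
 [-0.2249 -0.0078 -0.9744  0.1916]
 [ 0.      0.      0.      1.    ]]
[12.8868  1.7358 -1.9001]
```

View pics/w25.png

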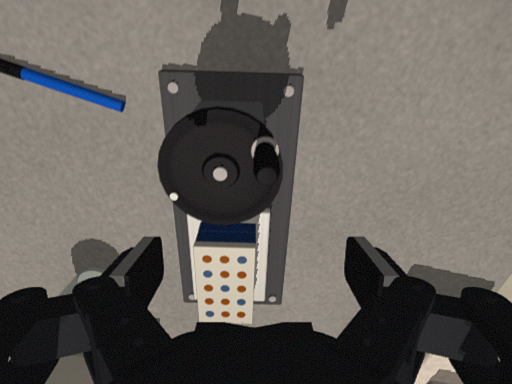

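Call:
{"op": "move_arm", "data": {
  "steps": [1,0.1,1.5,0.5,6.5,0.9,-1,1,0.1,1.4,0,6.4,0.9,-0.9,1,0,0,0,0,0,0,1,0,0,0,0,0,0]
}}

```text
t: 37.9
eef_pos: [0.5613, -0.1097, 0.1956]
tool_rot: [-0.0, 0.653, 0.757, -0.003]
contact_force: [0.3, 0.5, 0.3]
gripper_width: 0.999
```

Call:
{"op": "move_arm", "data": {
  "steps": [1,0.1,0.3,-2.5,0,0,0,1,0,0,-2,0,0,0,1,0,0,-1.2,0,0,0,1,0,0,0,0,0,0,1,0,0,0,0,0,0]
}}

```text
t: 38.4
eef_pos: [0.5629, -0.105, 0.1387]
tool_rot: [-0.001, 0.652, 0.758, -0.002]
contact_force: [-0.3, -0.1, 0.5]
gripper_width: 1.001
```

Call:
{"op": "move_arm", "data": {
  "steps": [-1,0,0,0,0,0,0,-1,0,0,0,0,0,0,-1,0,0,0,0,0,0,-1,0,0,0,0,0,0,-1,0,0,0,0,0,0,-1,0,0,0,0,0,0]
}}

```text
t: 39.0
eef_pos: [0.5634, -0.1049, 0.1388]
tool_rot: [-0.001, 0.653, 0.758, -0.002]
contact_force: [1.1, 1.1, 1.3]
gripper_width: 0.17
```

Call:
{"op": "move_arm", "data": {
  "steps": [-1,-0.77,0.54,0,0,0,0,-1,-0.92,0.4,0,0,0,0,-1,-0.99,0.13,0,0,0,0,-1,-0.99,-0.15,0,0,0,0,-1,0,0,0,0,0,0,-1,0,0,0,0,0,0]
}}

```text
t: 39.6
eef_pos: [0.5242, -0.0946, 0.1387]
tool_rot: [-0.003, 0.652, 0.758, -0.002]
contact_force: [-5.2, 5.5, 8.7]
gripper_width: 0.173
```

Call:
{"op": "move_arm", "data": {
  "steps": [1,0,0,0,0,0,0,1,0,0,0,0,0,0,1,0,0,0,0,0,0,1,0,0,1,0,0,0,1,0,0,4,0,0,0,1,0,-2,3,0,0,0,1,0.4,-4,0,-8.1,-2,1.7,1,0.5,-4,0,-8.1,-2,1.7]
}}

```text
t: 40.4
eef_pos: [0.5367, -0.1986, 0.2214]
tool_rot: [0.121, 0.623, 0.768, -0.086]
contact_force: [-0.7, -0.3, -0.9]
gripper_width: 0.997
```

Call:
{"op": "move_arm", "data": {
  "steps": [1,0.5,-4,0,-8.1,-2,1.7,1,0.5,-4,0,-8.1,-2,1.7,1,0.5,-4,0,-8.1,-2,1.7,1,0.5,-1,-2,-8.1,-2,1.7,1,0,0,-2,0,0,0,1,0,0,-2,0,0,0,1,0,0,0,0,0,0,1,0,0,0,0,0,0]
}}

```text
t: 41.2
eef_pos: [0.5518, -0.3202, 0.1653]
tool_rot: [0.318, 0.541, 0.743, -0.233]
contact_force: [0.0, -0.1, -0.4]
gripper_width: 0.998
```

Run:
```python
from meas import *
im,K,T=shot("wrist","w26"); o=status.get_obs();print(o["t"],toolT(),T[:3,3],o["joint_vel"].round(3)); np.savez("v26.npz",im=im,K=K,T=T)
fitplate(np.load("v26.npz"))
```

```text
41.25 [[-0.2118  0.9519  0.2214  0.552 ]
 [ 0.6564  0.3064 -0.6894 -0.3203]
 [-0.7241 -0.0007 -0.6897  0.1657]
 [ 0.      0.      0.      1.    ]] [ 0.505  -0.1772  0.219 ] [ 0.003 -0.012 -0.    -0.002  0.003 -0.005 -0.005]
plate [ 0.5557 -0.2589  0.1025] [8.8371 0.     0.    ] n 12 rms px 0.07450479124564353
```

View pics/w26.png

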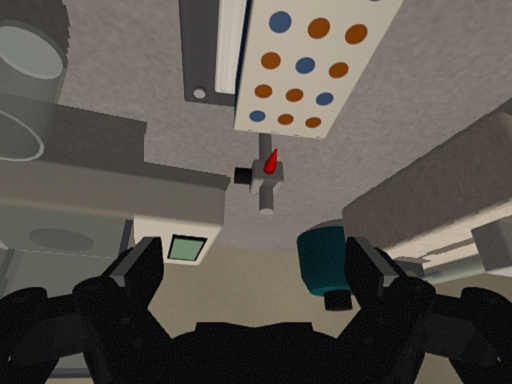

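Call:
{"op": "move_arm", "data": {
  "steps": [1,-0.5,-0.5,2,1,0.8,7.5,1,-0.9,-0.9,0,1,0.8,7.5,1,-0.9,-0.9,0,1,0.8,7.5,1,-0.9,-0.9,0,1,0.8,7.5,1,-0.9,-0.5,-2,0.5,0.4,3.5,1,0,0,-1,0,0,0,1,0,0,0,0,0,0,1,0,0,0,0,0,0]
}}

```text
t: 42.05
eef_pos: [0.5179, -0.3546, 0.1621]
tool_rot: [0.328, 0.337, 0.873, -0.133]
contact_force: [0.0, -0.2, -0.6]
gripper_width: 1.002
```

Call:
{"op": "move_arm", "data": {
  "steps": [1,0,0,0,0,0,0]
}}

```text
t: 42.15
eef_pos: [0.5184, -0.3538, 0.1619]
tool_rot: [0.328, 0.336, 0.873, -0.133]
contact_force: [0.4, 0.2, -0.4]
gripper_width: 0.993
```

Run:
```python
from meas import *
im,K,T=shot("wrist","w27"); o=status.get_obs();print(o["t"],toolT(),T[:3,3],o["q"]); np.savez("v27.npz",im=im,K=K,T=T)
fitplate(np.load("v27.npz"))
p=[proj(K,T,np.array([.566,-.321,.1028]))]; print(p)
tiles=[]
for n,(u,v) in {"v26":(276,151),"v27":(int(p[0][0]),int(p[0][1]))}.items():
    i=np.load(n+".npz")["im"]; print(u-14,v-12); tiles.append(cv2.resize(i[v-12:v+12,u-14:u+14,::-1],None,fx=14,fy=14,interpolation=cv2.INTER_NEAREST))
cv2.imwrite("pics/tips3.png",np.hstack(tiles))
```

```text
42.2 [[-0.5597  0.6739  0.4823  0.5185]
 [ 0.4996  0.7387 -0.4524 -0.3535]
 [-0.6612 -0.0123 -0.7501  0.1617]
 [ 0.      0.      0.      1.    ]] [ 0.411  -0.2555  0.2284] [ 0.1626  0.291   0.2357  2.2971  2.132   0.2204 -0.876 ]
plate [ 0.5563 -0.2588  0.1015] [9.0948 0.     0.    ] n 13 rms px 0.34811210539240206
[array([339.9497, 166.9395])]
262 139
325 154
```

View pics/w27.png

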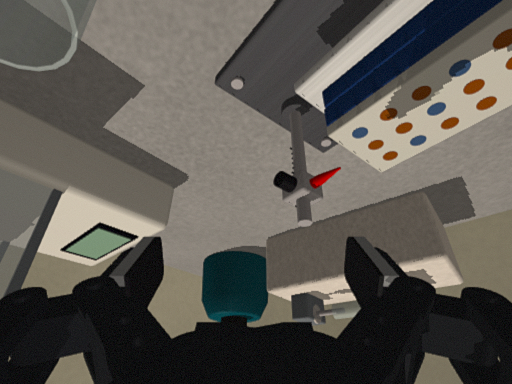

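View pics/tips3.png

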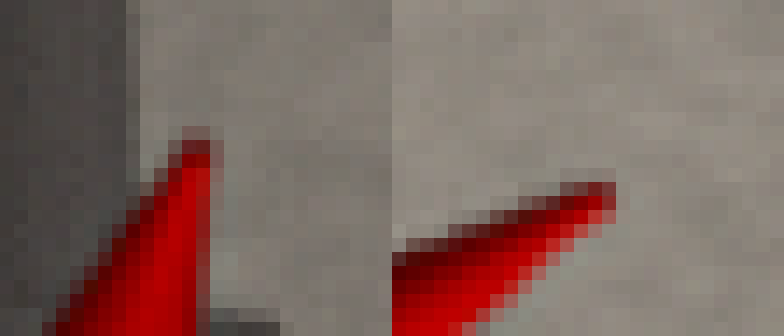

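```bash
sed -i 's/p=least_squares(reg,p).x/p=least_squares(reg,p,loss="cauchy",f_scale=.08).x/' meas.py
python3 - <<'E'
from meas import *
L=lambda n:np.load(n+".npz")
rel([L("v26"),L("v27")],[(276.1,147.9),(340.4,166.9)])
print('before'); rel([L("v22"),L("v23"),L("v24")],[(288.8,148.4),(350.9,183.9),(274.2,180.2)])
E
```

```text
plate [ 0.5558 -0.2589  0.1025] [8.8651 0.     0.    ] n 12 rms px 0.0774472689606483
  x=0: [  0.     -59.3339   2.7599]  y=-64: [  1.1834 -64.      -0.8277]
plate [ 0.5555 -0.2587  0.1022] [8.8844 0.     0.    ] n 13 rms px 0.47557761330107173
  x=0: [  0.     -62.3768   1.3964]  y=-64: [  2.6292 -64.      -0.9107]
tip in plate frame mm [  0.9639 -62.9069   0.289 ] [0.24 0.24]
before
plate [ 0.5556 -0.2586  0.1042] [8.9261 0.     0.    ] n 15 rms px 0.0631707189654782
  x=0: [  0.     -62.0918  -0.5102]  y=-64: [  2.4517 -64.      -3.0165]
plate [ 0.5556 -0.2586  0.1042] [8.9142 0.     0.    ] n 12 rms px 0.07032980374019013
  x=0: [  0.     -62.4772  -0.6427]  y=-64: [  3.2586 -64.      -2.8165]
plate [ 0.5556 -0.2589  0.1045] [8.8535 0.     0.    ] n 12 rms px 0.059063230174827716
  x=0: [  0.     -59.185    0.0466]  y=-64: [  1.2786 -64.      -2.4798]
tip in plate frame mm [  1.0905 -62.9478  -1.6524] [0.02 0.25 0.27]
```

Run:
```python
from meas import *
tiles=[]
for n,(u,v) in {"v16":(251,258),"v17":(254,298)}.items():
    V=np.load(n+".npz"); i=V["im"]; print(u-14,v-12); tiles.append(cv2.resize(i[v-12:v+12,u-14:u+14,::-1],None,fx=14,fy=14,interpolation=cv2.INTER_NEAREST))
cv2.imwrite("pics/tips4.png",np.hstack(tiles))
```

```text
237 246
240 286
```

View pics/tips4.png

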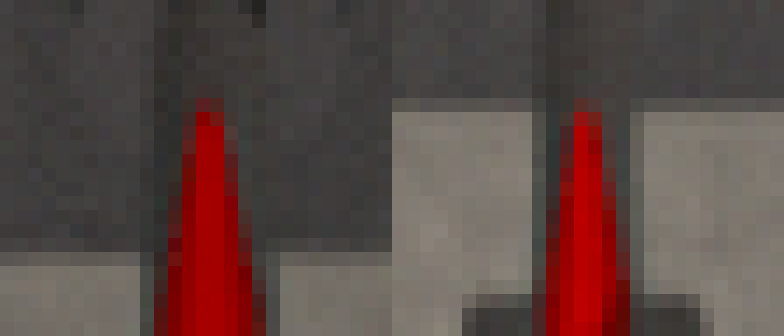

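Run:
```python
from meas import *
for n,uv in {"v16":(251.5,252.9),"v17":(253.5,292.9)}.items():
    V=np.load(n+".npz"); C=fitplate(V,z0=.0926)
    for z in (.009,.010,.011): print(n,z,atz(V["K"],C,uv,z)*1e3)
```

```text
plate [ 0.5553 -0.2588  0.0924] [8.8831 0.     0.    ] n 15 rms px 0.07581476864317954
v16 0.009 [  0.8693 -63.3202   9.    ]
v16 0.01 [  0.8708 -62.8173  10.    ]
v16 0.011 [  0.8723 -62.3143  11.    ]Traceback (most recent call last):
  File "<stdin>", line 3, in <module>
  File "meas.py", line 37, in fitplate
    p=least_squares(reg,p,loss="cauchy",f_scale=.08).x
      ~~~~~~~~~~~~~^^^^^^^^^^^^^^^^^^^^^^^^^^^^^^^^^
    return func(*args, **kwargs)
    vector_fun = VectorFunction(
        fun_wrapped,
    ...<6 lines>...
        workers=workers
    )
    self._update_fun()
    ~~~~~~~~~~~~~~~~^^
    self.f = self.fun_wrapped(xp_copy(self.x))
             ~~~~~~~~~~~~~~~~^^^^^^^^^^^^^^^^^
    return np.atleast_1d(self.fun(x))
                         ~~~~~~~~^^^
    return self.f(x, *self.args, **self.kwargs)
           ~~~~~~^^^^^^^^^^^^^^^^^^^^^^^^^^^^^^
  File "meas.py", line 36, in <lambda>
    reg=lambda q: np.r_[f(q),(q[4:]-0)*1e-3]
                        ~^^^
  File "meas.py", line 35, in <lambda>
    f=lambda q:(np.array([proj(K,T,pose(q)[0]@g+pose(q)[1]) for g in G[ok]])-s[j[ok]]).ravel()
                ~~~~~~~~~~~~~~~~~~~~~~~~~~~~~~~~~~~~~~~~~~~~~~~~~~~~~~~~~~~~^~~~~~~~~
ValueError: operands could not be broadcast together with shapes (0,) (0,2)
```

Call:
{"op": "move_arm", "data": {
  "steps": [1,0,0,3,0,0,0,1,0,0,4,0,0,0,1,-1,1,4,0,0,0,1,-1,3,2,0,0,0,1,-1,4,0,0,0,0,1,-1,4,0,0,0,0,1,0,4,0,0,0,0,1,0,0,0,0,0,0]
}}

```text
t: 43.0
eef_pos: [0.4836, -0.1992, 0.2362]
tool_rot: [0.328, 0.333, 0.873, -0.142]
contact_force: [0.8, -0.3, 0.2]
gripper_width: 1.0
```

Run:
```python
from h import *
print(status.get_obs()["t"],status.get_obs()["eef_pos"],status.get_obs()["contact_force"])
t=shot("top","tf")[0]; s=shot("side","sf")[0]
cv2.imwrite("pics/fin.png",np.hstack([cv2.resize(t[140:300,80:390,::-1],(620,320))]))
cv2.imwrite("pics/sfc.png",cv2.resize(s[160:270,240:370,::-1],None,fx=5,fy=5,interpolation=cv2.INTER_CUBIC))
```

```text
43.0 [ 0.48356191 -0.19921206  0.23617438] [ 0.79702804 -0.27853167  0.22551392]
```

View pics/fin.png

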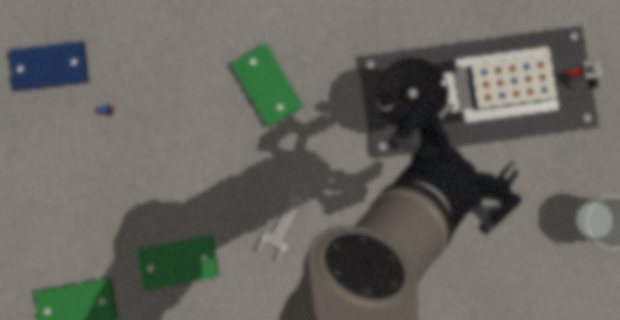

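View pics/sfc.png

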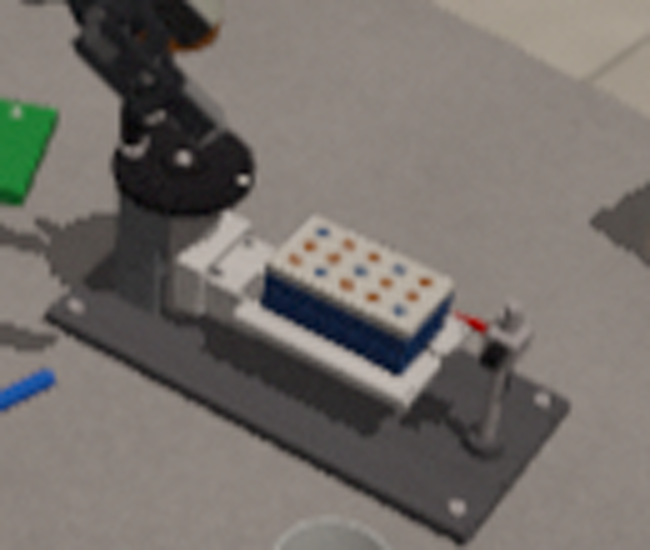

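Call:
{"op": "move_arm", "data": {
  "steps": [1,0,0,3,0,0,0,1,0,0,3,0,0,0,1,0,0,0,0,0,0,1,0,0,0,0,0,0,1,0,0,0,0,0,0]
}}

```text
t: 43.6
eef_pos: [0.4811, -0.2058, 0.2946]
tool_rot: [0.326, 0.338, 0.871, -0.145]
contact_force: [0.2, -0.5, 0.2]
gripper_width: 0.999
```

```bash
python3 -c "
from station import order,status
o=status.get_obs();print(o['t'],o['eef_pos'],o['contact_force'])
print(order.hand_in())"
```

```text
43.6 [ 0.48112933 -0.20580924  0.29458831] [ 0.17356675 -0.48177152  0.24678596]
the job is handed in; nothing more can be done
None
```

I stacked two blue spacers and the sample plate in the middle of the lift table and wound the handwheel until the plate's top was about level with the pointer tip. I let go, raised the arm clear and handed the job in at 43.6 s. No verdict was reported.

- **Grasping:** The fingertips sit well farther back than the text says. My first two closings went over the top of the first spacer, and the second pressed on it with about 31 N. After I went lower, all grasps held.
- **Centring:** Just after placing, overhead views put the plate about 1 mm from the table's middle and within about 0.2° of square.
- **Height:** The first wind of about 400° left the plate roughly 1.7 mm too high, so I turned the wheel back about 65°. My last two views put the tip 0.3 mm above the plate's top face. Single views, including the earlier ones corrected for the turn back, ranged from about −0.5 to +0.6 mm, so I count it level to about half a millimetre.
- **An outlier:** My very first estimate of the tip height, from two overhead views, was about 3.5 mm too high. I dropped it for the closer, tilted views.
- **Other things:** In the last top view the third spacer, the green blocks, the vial, the spanner and the beaker looked unmoved. I did not check the marker, jar and amber bottle as closely. The contact force at the end was near zero.

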